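Swap empty oil bottles for fresh dispensers, nozzles facing the coaster marks

ROBOT

A 6-joint arm with a two-finger parallel gripper is mounted at the origin on the work surface. World frame = base frame: x ahead of the robot, y to its left, z up, the work surface at z = 0. Lengths are in m, angles in rad, forces in N, time in s.
With the tool pointing down it reaches from about 0.35 to 0.925 m from the base axis. Payload 6.4 kg.
Tool frame: the origin (TCP) lies midway between the tips of the shut fingers; the grasp point (between the pads) lies 19 mm behind it; z points along the fingers, y is the line along which they close (so a half turn about z gives the same grasp; the last joint's range is limited). The gripper opens to 85 mm and grips with 20 to 120 N. Pads are 22 mm wide; open, the fingers measure 114 mm over their backs; the gripper's body (76 mm by 85 mm) begins 54 mm behind the grasp point. The pads swing forward as they close: fully open they stand 13 mm farther back than shut.
Start: joints at [-1.314, 0.245, 1.558, -0, 1.339, -0.174], TCP at [0.271, -0.591, 0.205] pointing down, gripper open.
Joint ranges: [-3.13, 3.13], [-1.02, 2.26], [0.13, 2.54], [-0.95, 4.09], [0.21, 2.88], [-2.74, 2.74]. Speed limits (rad/s): [2.57, 2.57, 3.14, 3.14, 3.14, 3.14].

INTERFACE

Orientations are given as a unit quaternion [x, y, z, w].
In Python, from station import telemetry, vision, ctrl gives the robot as it stands.
- The arm moves only by the tool apply_moves, never from a script. Its argument "plan" is a list of rows, each an object with "xyz": the shift along the tool's x, y, z in units of 0.3 m (1.0 is 0.3 m), a list of three; "rotation": the turn, a rotation vector about the tool's x, y, z in units of pi rad (1.0 is pi rad), a list of three. A call has 1 to 8 rows; each row is the pose to reach, as a shift and turn from the pose commanded when the call began, along the tool's axes at that moment, turning the shorter way round; what a row does not reach only later rows make up. A row lasts 1/8 s, in which the tool goes at most 62.5 mm and 10.7 degrees, less where a joint would pass 70% of its speed; a pose out of reach is approached as far as the arm can. A call with a number of a shift or a turn outside -1 to 1 is refused whole. A call with a gripper value outside its range is refused whole. "fingers" is the finger opening in mm, from 0 to 85.4, set as the call begins (left out, the last holds). The fingers move at their own pace and stop on an object; "force" is the grip in N (left out, the last holds). Time passes only in rows, so rows that repeat a pose let the fingers close. It gives the time, the measured TCP pose, the force, the opening and the grip force at its end, in the units of the state.
- telemetry.get_state(): the state, without advancing time (a new reading comes with each control period).
- vision.snapshot(name): name is "scene" or "top" or "wrist"; returns the picture (400x640x3 uint8, blue, green, red); there is no depth.
- vision.calibration(name): a dict with "camera_matrix" (3x3 intrinsics, pixels), "eye" and "orientation" of the camera in the world. Camera axes: x right, y down, z forward; pixel columns grow to the right and rows downward; lengths in m; the calibration is good to about 2 mm. A picture is of the moment at which its call begins: read the wrist's pose just before it. calibration takes no time and is no camera call; for the wrist camera it gives the pose at the moment of the call.
- ctrl.finish_job(): hands the job in; it is judged then, once.
The state is a dict: "time": time; "qpos": joint angles; "qvel": joint speeds; "joint_efforts": joint torques, N m; "ee_pos": TCP position; "tcp_rot": TCP orientation; "force": force on the tool from outside, world axes, zero at the start; "torque": the same for the moment, N m; "gripper_width": opening from 0.0 (shut) to 1.0 (fully open); "gripper_force": force on a finger pad.
Only numpy, scipy, OpenCV 4.12 (cv2) and the standard library are available. Lean on these libraries where they do the work, as an engineer would, in place of code of your own. Each camera call takes 0.05 s, during which the arm holds its last target. There are 200 camera calls.

TASK

Set out the oils for the night so that they can be found by feel in the dark: put the empty capless bottles that stand on the coasters into the cardboard carton, and pull every brown nozzle dispenser up out of its sprung catches in the white clip rail and stand it upright on a wooden coaster of its own, centred, with its nozzle turned to point straight along the coaster's tab. Any coaster will do for any dispenser, and a coaster may stay free; let go of everything at the end and leave the other things on the table where they are.

Things in the scene. Friction and masses are not known exactly. Their poses are not given: they have to be found in the camera images.
- jar0: brown glass oil dispenser (one of up to four alike; may be absent), 0.22 kg: round body 60 mm wide, 40 mm high, 45 degree shoulder up to 50 mm, neck 39 mm wide, red cap 42 mm wide from 58 to 86 mm high with a round side nozzle 11 mm thick at 78 mm height, reaching 45 mm from the axis. Clipped in the rail at the start. Origin: centre of the underside; z up its axis, x out along the nozzle
- jar0_nozzle (a point): the tip of jar0's nozzle, 45 mm out from the jar's axis and 78 mm above its underside
- jar1: brown glass oil dispenser (one of up to four alike; may be absent), 0.22 kg: round body 60 mm wide, 40 mm high, 45 degree shoulder up to 50 mm, neck 39 mm wide, red cap 42 mm wide from 58 to 86 mm high with a round side nozzle 11 mm thick at 78 mm height, reaching 45 mm from the axis. Clipped in the rail at the start. Origin: centre of the underside; z up its axis, x out along the nozzle
- jar1_nozzle (a point): the tip of jar1's nozzle, 45 mm out from the jar's axis and 78 mm above its underside
- jar2: brown glass oil dispenser (one of up to four alike; may be absent), 0.22 kg: round body 60 mm wide, 40 mm high, 45 degree shoulder up to 50 mm, neck 39 mm wide, red cap 42 mm wide from 58 to 86 mm high with a round side nozzle 11 mm thick at 78 mm height, reaching 45 mm from the axis. Clipped in the rail at the start. Origin: centre of the underside; z up its axis, x out along the nozzle
- jar2_nozzle (a point): the tip of jar2's nozzle, 45 mm out from the jar's axis and 78 mm above its underside
- jar3: brown glass oil dispenser (one of up to four alike; may be absent), 0.22 kg: round body 60 mm wide, 40 mm high, 45 degree shoulder up to 50 mm, neck 39 mm wide, red cap 42 mm wide from 58 to 86 mm high with a round side nozzle 11 mm thick at 78 mm height, reaching 45 mm from the axis. Clipped in the rail at the start. Origin: centre of the underside; z up its axis, x out along the nozzle
- jar3_nozzle (a point): the tip of jar3's nozzle, 45 mm out from the jar's axis and 78 mm above its underside
- coaster0: round pale wooden coaster stuck to the table, 84 mm across, 4 mm thick, with a 14 mm wide tab with a dark line, reaching 54 mm out from the centre on one side: the mark. Origin: centre of the underside; x points out along the tab
- coaster1: round pale wooden coaster stuck to the table, 84 mm across, 4 mm thick, with a 14 mm wide tab with a dark line, reaching 54 mm out from the centre on one side: the mark. Origin: centre of the underside; x points out along the tab
- coaster2: round pale wooden coaster stuck to the table, 84 mm across, 4 mm thick, with a 14 mm wide tab with a dark line, reaching 54 mm out from the centre on one side: the mark. Origin: centre of the underside; x points out along the tab
- coaster3: round pale wooden coaster stuck to the table, 84 mm across, 4 mm thick, with a 14 mm wide tab with a dark line, reaching 54 mm out from the centre on one side: the mark. Origin: centre of the underside; x points out along the tab
- empty0: empty brown glass bottle without cap or nozzle (one of up to four alike; may be absent), 0.15 kg: body 54 mm wide and 44 mm high, shoulder up to 56 mm, plain neck 30 mm wide from there up to a 33 mm rim at 91 to 95 mm. At the start it stands on the middle of a coaster. Origin: centre of the underside
- empty1: empty brown glass bottle without cap or nozzle (one of up to four alike; may be absent), 0.15 kg: body 54 mm wide and 44 mm high, shoulder up to 56 mm, plain neck 30 mm wide from there up to a 33 mm rim at 91 to 95 mm. At the start it stands on the middle of a coaster. Origin: centre of the underside
- empty2: empty brown glass bottle without cap or nozzle (one of up to four alike; may be absent), 0.15 kg: body 54 mm wide and 44 mm high, shoulder up to 56 mm, plain neck 30 mm wide from there up to a 33 mm rim at 91 to 95 mm. At the start it stands on the middle of a coaster. Origin: centre of the underside
- empty3: empty brown glass bottle without cap or nozzle (one of up to four alike; may be absent), 0.15 kg: body 54 mm wide and 44 mm high, shoulder up to 56 mm, plain neck 30 mm wide from there up to a 33 mm rim at 91 to 95 mm. At the start it stands on the middle of a coaster. Origin: centre of the underside
- carton: fixed open cardboard carton for empties, 200 mm along its x, 160 mm along its y, 55 mm high, walls and floor 5 mm thick. Origin: centre of the underside
- rail: fixed white clip rail, 92 x 455 mm, four seats along its y at -165, -55, 55, 165 mm; seat floors 18 mm high, ledges round them 28 mm, slim towers between seats 66 mm, grey sprung catches on the jars' shoulders (tops 74 mm). Grip a cap across its nozzle and pull straight up, about 10 N. Origin: centre of the underside
- lota: steel lota (round water pot), 96 mm wide, 95 mm high; a bystander. Origin: centre of the underside
- peg: pink plastic clothes peg lying flat, 78 mm long, 13 mm high; a bystander. Origin: centre of the underside
- scratcher: wooden back-scratcher lying flat, 350 mm long, 8 mm high; a bystander. Origin: centre of the underside
- soapcase: closed green plastic soap case, 79 x 114 mm, 41 mm high; a bystander. Origin: centre of the underside
- plainjar: plain brown glass jar with red twist cap and no nozzle, 48 mm wide, 70 mm high; a bystander. Origin: centre of the underside
- tumbler: steel tumbler, 72 mm wide, 100 mm high; a bystander. Origin: centre of the underside
Not all that is in view belongs to the job. What is shaped like the jar2 but pink or yellow is not meant.

How it is judged:
By the outcome, as a careful person would: the job done as asked, in the order asked, and still so for the second after the job is handed in, with the robot touching nothing.
Of jar0, jar1, jar2, jar3 only 3 to 4 are there at a start; the rules pass over those that are not, and their reading is None.
Of empty0, empty1, empty2, empty3 only 2 to 3 are there at a start; the rules pass over those that are not, and their reading is None.
At some moment in a run one of jar0, jar1, jar2, jar3, empty0, empty1, empty2, empty3 may be knocked a few centimetres aside while the robot is not near it.
It also fails if it takes over 210 s, if anything falls off the work surface, if the arm or the gripper's body presses on something with over 40 N, if the wrist force passes 120 N, or if a joint passes its speed limit or range.

## Working session

There is one attempt and no reset: what is moved stays moved. The work goes in short steps, Python scripts to look and compute and a tool call to move; the robot and the scene stay as the last step left them, time stands still between calls to the robot, and variables do not carry over. Pictures are saved under pics/ and viewed, at most 14 in all, crops included, and the job is handed in when it is done.

Besides the shell and the picture viewer there is one more tool, called after "Request:" by a JSON object that holds its "method" and its "body", one argument or row to a line. apply_moves: Moves the arm, as the interface text tells. Shifts and turns lie within -1 to 1; 1 stands for 0.3 m of shift or pi rad of turn. Its arguments: {"type":"object","properties":{"plan":{"type":"array"},"fingers":{"type":"number"},"force":{"type":"number"}},"required":["plan"]}

```bash
ls; mkdir -p pics
python3 - <<'E'
from station import telemetry, vision, ctrl
import cv2
for n in ("scene","top"):
    cv2.imwrite(f"pics/{n}0.png",vision.snapshot(n)); c=vision.calibration(n); print(n,c)
print(telemetry.get_state())
E
```

```text
pics
scene {'camera_matrix': array([[419.04942241,   0.        , 315.86518724],
       [  0.        , 419.04942241, 201.58895789],
       [  0.        ,   0.        ,   1.        ]]), 'eye': array([1.26651311, 0.15106076, 0.95379768]), 'orientation': array([ 0.56560331,  0.7417323 , -0.28331154, -0.22284671])}
top {'camera_matrix': array([[428.98735884,   0.        , 323.99834042],
       [  0.        , 428.98735884, 202.41174346],
       [  0.        ,   0.        ,   1.        ]]), 'eye': array([ 0.37815919, -0.07263168,  1.33005363]), 'orientation': array([ 0.70583051, -0.7057492 ,  0.04512972, -0.04104465])}
{'time': 0.1, 'qpos': array([-1.31412065e+00,  2.45768586e-01,  1.55888476e+00,  4.72457750e-06,
        1.33869990e+00, -1.74088517e-01]), 'qvel': array([-0.00041496, -0.00147549, -0.00301137, -0.00098237,  0.00100973,
        0.00089823]), 'joint_efforts': array([-5.36721855e-04, -4.30680048e+01, -3.27126074e+01, -7.04768058e-05,
        2.88648276e-03, -9.30199406e-06]), 'ee_pos': array([ 0.2712909 , -0.59008138,  0.20437893]), 'tcp_rot': array([ 9.76894542e-01,  2.13720096e-01, -3.40437648e-05, -8.79641194e-04]), 'force': array([ 0.5341685 , -0.40144718, -0.05670257]), 'torque': array([-0.00704493,  0.04145581,  0.0149192 ]), 'gripper_force': 0.0, 'gripper_width': 0.9999799004871956}
```

View pics/top0.png

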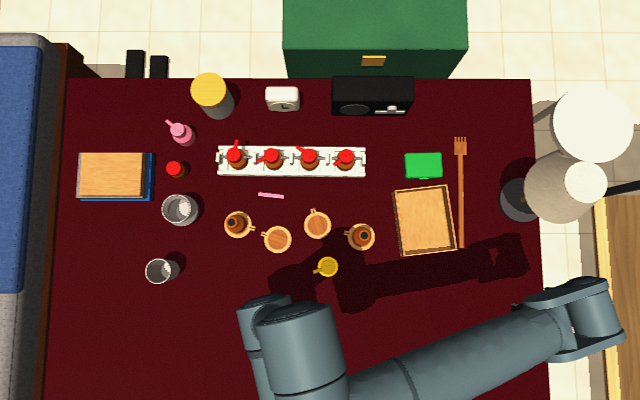

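View pics/scene0.png

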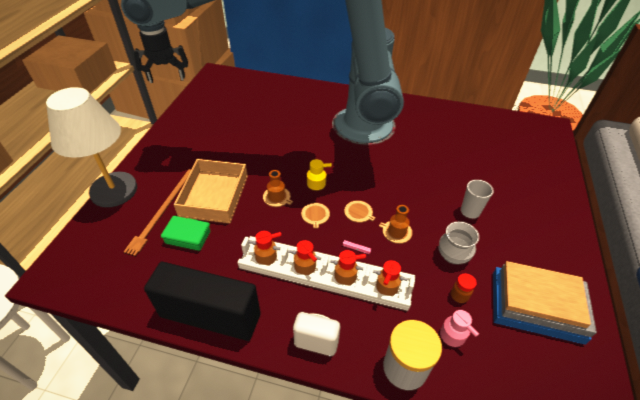

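The top view shows four nozzle jars in the rail at about (235,157), (272,158), (309,157) and (346,158). Coasters are at (238,224) and (361,236) with empties on them, and at (277,239) and (317,225) free. The carton is at (425,220). Next I'll measure these coarsely.

```bash
cat > h.py <<'E'
from station import telemetry, vision, ctrl
import numpy as np, cv2
from scipy.spatial.transform import Rotation as R
def ray(cal,uv,z):
    K=cal["camera_matrix"]; d=R.from_quat(cal["orientation"]).apply(np.linalg.solve(K,[uv[0],uv[1],1.]))
    e=np.asarray(cal["eye"]); return e+d*(z-e[2])/d[2]
def proj(cal,p):
    c=R.from_quat(cal["orientation"]).inv().apply(np.asarray(p)-cal["eye"]); q=cal["camera_matrix"]@c; return q[:2]/q[2]
def blobs(m,amin):
    n,l,s,c=cv2.connectedComponentsWithStats(m.astype(np.uint8)*255)
    return [(c[i],s[i],l==i) for i in range(1,n) if s[i,4]>=amin]
def masks(im):
    h,s,v=[x.astype(int) for x in cv2.split(cv2.cvtColor(im,cv2.COLOR_BGR2HSV))]
    return dict(red=((h<6)|(h>175))&(s>190)&(v>130), wood=(h>=8)&(h<=22)&(s>60)&(s<190)&(v>130), brown=(h>=3)&(h<=18)&(s>150)&(v>50)&(v<170))
def goal(xyz,yaw,roll=None):
    """tool down, tool x at world yaw (deg). prints move numbers"""
    s=telemetry.get_state(); r=R.from_quat(s["tcp_rot"])
    t=R.from_euler("z",yaw,degrees=True)*R.from_euler("x",180,degrees=True)
    d=r.inv().apply(np.asarray(xyz)-s["ee_pos"])/0.3; w=(r.inv()*t).as_rotvec()/np.pi
    print("xyz",np.round(d,4),"rot",np.round(w,4))
def yaw():
    x=R.from_quat(telemetry.get_state()["tcp_rot"]).apply([1,0,0]); return np.degrees(np.arctan2(x[1],x[0]))
E
python3 - <<'E'
from h import *
im=cv2.imread("pics/top0.png"); c=vision.calibration("top")
for k,m in masks(im).items():
    for ce,s,_ in blobs(m,25):
        z={"red":.1,"wood":.004,"brown":.03}[k]
        if 0.35<ray(c,ce,z)[0]<0.95: print(k,ce.round(1),s,ray(c,ce,z).round(3))
print(yaw()); w=vision.calibration("wrist"); r=R.from_quat(telemetry.get_state()["tcp_rot"])
print(r.inv().apply(w["eye"]-telemetry.get_state()["ee_pos"]),(r.inv()*R.from_quat(w["orientation"])).as_matrix().round(3),w["camera_matrix"])
for n,uv in dict(empL=(236,222),empR=(363,237),c1=(277,239),c2=(317,225),ca=(393,193),cb=(448,185),cc=(457,248),cd=(402,256)).items(): print(n,ray(c,uv,.055 if len(n)==2 and n[1] in 'abcd' else .004).round(3))
goal([.5,0,.4],0); goal([.58,.05,.4],90)
E
```

```text
red [233.6 152.2] [227 139  14  23 184] [0.677 0.185 0.1  ]
red [307.1 154.2] [296 145  20  18 183] [ 0.671 -0.03   0.1  ]
red [269.  155.5] [256 148  22  15 183] [0.667 0.081 0.1  ]
red [344.6 156.6] [334 149  20  17 186] [ 0.664 -0.14   0.1  ]
red [172.9 167.5] [166 161  15  14 173] [0.631 0.36  0.1  ]
wood [269.5  78. ] [252  78  36   1  36] [0.945 0.095 0.004]
wood [541.1 105.9] [532 100  26  16 184] [ 0.853 -0.778  0.004]
wood [543.3 137.8] [533 114  26  45 662] [ 0.748 -0.778  0.004]
wood [636.4 126.6] [634 124   6   6  34] [ 0.785 -1.079  0.004]
wood [624.3 164.2] [ 597  131   43   57 1196] [ 0.663 -1.03   0.004]
wood [460.3 184.8] [454 137  13 111 551] [ 0.596 -0.508  0.004]
wood [110.1 173.9] [  78  152   65   45 2746] [0.63  0.589 0.004]
wood [562.2 207.3] [ 524  159   80  119 3741] [ 0.526 -0.823  0.004]
wood [423.7 220.5] [ 394  184   64   73 3281] [ 0.484 -0.39   0.004]
wood [316.8 224.4] [304 208  28  31 586] [ 0.472 -0.058  0.004]
wood [239.2 225.2] [224 211  32  27 288] [0.47  0.182 0.004]
wood [361.  236.4] [344 223  31  28 289] [ 0.435 -0.194  0.004]
wood [276.9 238
[... 886 characters left out ...]
40.2 222.1] [230 212  20  21 238] [0.477 0.174 0.03 ]
brown [356.7 236. ] [343 223  30  28 391] [ 0.435 -0.179  0.03 ]
24.68089236117901
[ 0.07977252  0.00052374 -0.16897398] [[-0.    -0.95  -0.312]
 [ 1.     0.    -0.001]
 [ 0.001 -0.312  0.95 ]] [[337.30924705   0.         317.70584707]
 [  0.         337.30924705 197.51412954]
 [  0.           0.           1.        ]]
empL [0.479 0.192 0.004]
empR [ 0.433 -0.201  0.004]
c1 [0.427 0.064 0.004]
c2 [ 0.47  -0.059  0.004]
ca [ 0.563 -0.287  0.055]
cb [ 0.587 -0.454  0.055]
cc [ 0.399 -0.474  0.055]
cd [ 0.375 -0.31   0.055]
xyz [ 1.5142 -1.47   -0.6491] rot [-0.0006  0.      0.1371]
xyz [ 1.8261 -1.5101 -0.6489] rot [-0.0004 -0.0004 -0.3629]
```

Request:
{"method": "apply_moves", "body": {
  "plan": [
    {"xyz": [0.855,-0.67,-0.12],"rotation": [0,0,0.137]},
    {"xyz": [0.855,-0.67,-0.12],"rotation": [0,0,0.137]},
    {"xyz": [0.855,-0.67,-0.12],"rotation": [0,0,0.137]},
    {"xyz": [0.855,-0.67,-0.12],"rotation": [0,0,0.137]},
    {"xyz": [0.855,-0.67,-0.12],"rotation": [0,0,0.137]},
    {"xyz": [0.855,-0.67,-0.12],"rotation": [0,0,0.137]},
    {"xyz": [0.855,-0.67,-0.12],"rotation": [0,0,0.137]},
    {"xyz": [0.855,-0.67,-0.12],"rotation": [0,0,0.137]}
  ]
}}

```text
time: 1.1
ee_pos: [0.42, -0.3019, 0.2409]
tcp_rot: [1.0, -0.001, -0.0, -0.0]
force: [0.1, 0.4, -0.8]
gripper_width: 1.002
gripper_force: 0.0
```

Request:
{"method": "apply_moves", "body": {
  "plan": [
    {"xyz": [0.5,-1,-0.13],"rotation": [0,0,0]},
    {"xyz": [0.5,-1,-0.13],"rotation": [0,0,0]},
    {"xyz": [0.5,-1,-0.13],"rotation": [0,0,0]},
    {"xyz": [0.5,-1,-0.13],"rotation": [0,0,0]},
    {"xyz": [0.5,-1,-0.13],"rotation": [0,0,0]},
    {"xyz": [0.5,-1,-0.13],"rotation": [0,0,0]},
    {"xyz": [0.5,-1,-0.13],"rotation": [0,0,0]},
    {"xyz": [0.5,-1,-0.13],"rotation": [0,0,0]}
  ]
}}

```text
time: 2.1
ee_pos: [0.5702, -0.0025, 0.2798]
tcp_rot: [1.0, -0.001, -0.001, 0.0]
force: [0.7, -0.5, -0.6]
gripper_width: 1.004
gripper_force: 0.0
```

Run:
```python
from h import *
import pickle
s=telemetry.get_state(); c=vision.calibration("wrist"); im=vision.snapshot("wrist"); cv2.imwrite("pics/w1.png",im); pickle.dump(c,open("w1.pkl","wb"))
print(s["time"],s["ee_pos"],yaw(),s["force"])
```

```text
2.1 [ 0.57020424 -0.00246351  0.27975005] -0.11318201437758853 [ 0.67089968 -0.50878283 -0.58578131]
```

View pics/w1.png

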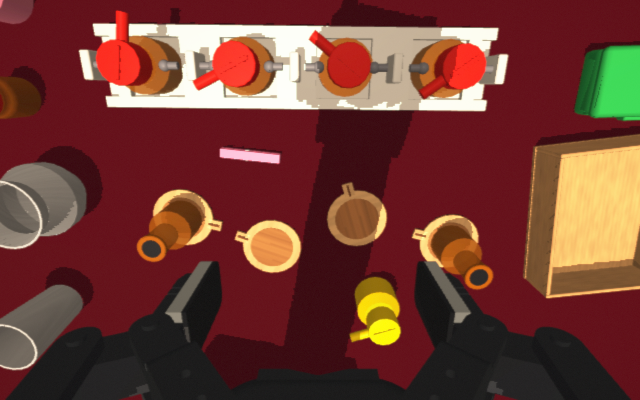

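The wrist view shows caps at (119,62), (238,64), (348,64) and (467,66). Coasters are at (182,217) with an empty (rim at 151,249), (272,246), (357,217), and (449,243) with an empty (rim at 479,276). Now I'll fit all of these.

```bash
cat > meas.py <<'E'
from h import *
from scipy.optimize import least_squares
def cast(c,px,z): return np.array([ray(c,p,z)[:2] for p in px])
def coaster(im,c,guess,excl=None):
    """fit disc centre + tab direction from wood-coloured contour near guess"""
    h,s,v=[x.astype(int) for x in cv2.split(cv2.cvtColor(im,cv2.COLOR_BGR2HSV))]
    m=((h>=6)&(h<=25)&(s>50)&(v>70)).astype(np.uint8)
    cs,_=cv2.findContours(m,cv2.RETR_EXTERNAL,cv2.CHAIN_APPROX_NONE)
    g=proj(c,[*guess,.004]); P=np.vstack([cast(c,k[:,0],.004) for k in cs if cv2.contourArea(k)>150])
    P=P[np.hypot(*(P-guess).T)<.075]; x=np.array(guess)
    for w in (.02,.008,.004,.0025):
        r=np.hypot(*(P-x).T); Q=P[abs(r-.042)<w]
        f=least_squares(lambda a:np.hypot(*(Q-a[:2]).T)-.042,x,loss="soft_l1",f_scale=.001); x=f.x
    # tab: wood pixels 46..53mm from centre, on the side of the mark
    yy,xx=np.where(m); sel=np.hypot(xx-g[0],yy-g[1])<90
    A=cast(c,np.c_[xx,yy][sel],.004)-x; r=np.hypot(*A.T); A=A[(r>.0455)&(r<.053)]
    return x,A,len(Q)
def tabdir(A,bad=None):
    a=np.arctan2(A[:,1],A[:,0]); 
    if bad is not None: a=a[np.cos(a-bad)<.5]
    best=max(a,key=lambda t:(np.cos(a-t)>np.cos(.2)).sum())
    for _ in range(3):
        k=a[np.cos(a-best)>np.cos(.25)]; best=np.arctan2(np.sin(k).mean(),np.cos(k).mean())
    return np.degrees(best),len(k)
def caps(im,c,amin=300,zb=.018):
    out=[]
    for ce,s,m in blobs(masks(im)["red"],amin):
        sz=337.3*.042/(abs(c["eye"][2]-.1)); k=max(3,int(sz*.6)|1)
        o=cv2.morphologyEx(m.astype(np.uint8),cv2.MORPH_OPEN,cv2.getStructuringElement(cv2.MORPH_ELLIPSE,(k,k)))
        yy,xx=np.where(o); cc=ray(c,(xx.mean(),yy.mean()),zb+.073)[:2]
        n=m&(cv2.dilate(o,np.ones((3,3),np.uint8))==0); yy,xx=np.where(n)
        out.append((cc,cast(c,np.c_[xx,yy],zb+.0805) if len(xx) else np.zeros((0,2)),ce))
    return out
def nozdir(N,cc):
    A=N-cc; r=np.hypot(*A.T); A=A[(r>.026)&(r<.046)]; return np.degrees(np.arctan2(A[:,1].mean(),A[:,0].mean())),len(A)
E
python3 - <<'E'
from meas import *; import pickle
im=cv2.imread("pics/w1.png"); c=pickle.load(open("w1.pkl","rb"))
J=sorted([k for k in caps(im,c) if k[0][0]>.58 and abs(k[0][1])<.25],key=lambda k:-k[0][1])
C=np.array([k[0] for k in J]); print(C.round(4),np.diff(C,axis=0).round(4))
off=np.array([.165,.055,-.055,-.165])
f=least_squares(lambda a:(np.c_[a[0]-off*np.sin(a[2]),a[1]+off*np.cos(a[2])]-C).ravel(),[.67,.02,0]); a=f.x
S=np.c_[a[0]-off*np.sin(a[2]),a[1]+off*np.cos(a[2])]; print("rail",a,np.degrees(a[2]),(f.fun*1e3).round(1)); print("seats",S.round(4))
for i in range(4): print(i,"noz",nozdir(J[i][1],C[i]),nozdir(J[i][1],S[i]))
for i,(g,b) in enumerate({(.472,.183):2,(.427,.064):0,(.472,-.059):0,(.435,-.194):2}.items()):
    x,A,n=coaster(im,c,g); bad=np.arctan2(*(x-np.array(c["eye"][:2]))[::-1]) if b else None
    print("coaster",i,x.round(4),n,tabdir(A,bad))
for uv in ((151,249),(479,276)): print("rim",ray(c,uv,.099).round(4))
E
```

```text
[[ 0.6736  0.1936]
 [ 0.6717  0.0794]
 [ 0.6707 -0.0334]
 [ 0.6692 -0.147 ]] [[-0.002  -0.1142]
 [-0.0009 -0.1128]
 [-0.0015 -0.1136]]
rail [ 0.67131306  0.02314011 -0.01241712] -0.7114484701264236 [-0.3 -5.4  0.3 -1.3 -0.1  1.5  0.   5.2]
seats [[ 0.6734  0.1881]
 [ 0.672   0.0781]
 [ 0.6706 -0.0319]
 [ 0.6693 -0.1418]]
0 noz (np.float64(-21.986266001643976), 289) (np.float64(-13.200086431446614), 267)
1 noz (np.float64(117.98980639182419), 184) (np.float64(117.57160458743995), 197)
2 noz (np.float64(54.46794812557096), 205) (np.float64(52.76662757693145), 192)
3 noz (np.float64(122.17829959771721), 231) (np.float64(126.80739643292513), 207)
coaster 0 [0.4745 0.1878] 118 (np.float64(-104.60544071559349), 60)
coaster 1 [0.4283 0.0645] 150 (np.float64(69.54860975895377), 60)
coaster 2 [ 0.4723 -0.0576] 155 (np.float64(16.535191656342), 63)
coaster 3 [ 0.4369 -0.1919] 110 (np.float64(75.69316298128892), 59)
rim [0.473 0.189 0.099]
rim [ 0.437  -0.1933  0.099 ]
```

```bash
sed -i 's/zb+.073)/zb+.084)/; s/zb+.0805/zb+.081/; s/r>.026)&(r<.046/r>.028)\&(r<.048/' meas.py
python3 - <<'E'
from meas import *; import pickle
im=cv2.imread("pics/w1.png"); c=pickle.load(open("w1.pkl","rb"))
J=sorted([k for k in caps(im,c) if k[0][0]>.58 and abs(k[0][1])<.25],key=lambda k:-k[0][1])
C=np.array([k[0] for k in J])
off=np.array([.165,.055,-.055,-.165])
f=least_squares(lambda a:(np.c_[a[0]-off*np.sin(a[2]),a[1]+off*np.cos(a[2])]-C).ravel(),[.67,.02,0]); a=f.x
S=np.c_[a[0]-off*np.sin(a[2]),a[1]+off*np.cos(a[2])]; print("rail",a,np.degrees(a[2]),(f.fun*1e3).round(1)); print("seats",S.round(4))
for i in range(4):
    N=J[i][1]-S[i]; r=np.hypot(*N.T); k=N[r>.030]; t=np.degrees(np.arctan2(k[:,1],k[:,0])); print(i,nozdir(J[i][1],S[i]),"max r",r.max().round(4),np.percentile(t,[5,50,95]).round(1))
E
python3 - <<'E'
import cv2
im=cv2.imread("pics/w1.png")[0:115,80:520]; cv2.imwrite("pics/w1c.png",cv2.resize(im,None,fx=1.8,fy=1.8,interpolation=2))
E
```

```text
rail [ 0.67067011  0.02233087 -0.01241713] -0.711449136967128 [-0.2 -0.2  0.3  0.5 -0.1 -0.2 -0.  -0.1]
seats [[ 0.6727  0.1873]
 [ 0.6714  0.0773]
 [ 0.67   -0.0327]
 [ 0.6686 -0.1427]]
0 (np.float64(-12.000931283372761), 248) max r 0.0453 [-19.9 -11.6  -4.2]
1 (np.float64(116.0910650803273), 178) max r 0.0448 [109.2 116.  122.9]
2 (np.float64(52.79108881142903), 179) max r 0.044 [46.2 52.9 59.2]
3 (np.float64(125.05544754299065), 189) max r 0.0453 [118.1 124.9 132.2]
```

View pics/w1c.png

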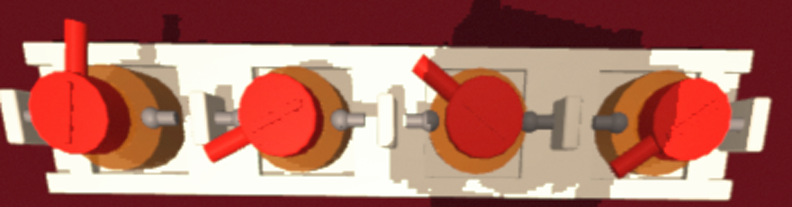

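The crop confirms the nozzle directions: jar 0 about -12°, jar 1 about 116°, jar 2 about 53°, jar 3 about 125°. I'll start with the left empty.

Request:
{"method": "apply_moves", "body": {
  "plan": [
    {"xyz": [-0.32,-0.635,0.33],"rotation": [0,0,0]},
    {"xyz": [-0.32,-0.635,0.33],"rotation": [0,0,0]},
    {"xyz": [-0.32,-0.635,0.33],"rotation": [0,0,0]},
    {"xyz": [-0.32,-0.635,0.33],"rotation": [0,0,0]},
    {"xyz": [-0.32,-0.635,0.33],"rotation": [0,0,0]},
    {"xyz": [-0.32,-0.635,0.5],"rotation": [0,0,0]},
    {"xyz": [-0.32,-0.635,0.719],"rotation": [0,0,0]},
    {"xyz": [-0.32,-0.635,0.719],"rotation": [0,0,0]}
  ],
  "fingers": 62,
  "force": 40
}}

```text
time: 3.15
ee_pos: [0.4712, 0.1874, 0.0608]
tcp_rot: [1.0, -0.001, -0.005, 0.001]
force: [-0.9, -0.1, 0.7]
gripper_width: 0.727
gripper_force: 0.0
```

Request:
{"method": "apply_moves", "body": {
  "plan": [
    {"xyz": [0,0,0],"rotation": [0,0,0]},
    {"xyz": [0,0,0],"rotation": [0,0,0]},
    {"xyz": [0,0,0],"rotation": [0,0,0]},
    {"xyz": [0,0,0],"rotation": [0,0,0]},
    {"xyz": [0,0,0],"rotation": [0,0,0]},
    {"xyz": [0,0,0],"rotation": [0,0,0]}
  ],
  "fingers": 20,
  "force": 40
}}

```text
time: 3.9
ee_pos: [0.4773, 0.1897, 0.0683]
tcp_rot: [1.0, 0.0, 0.003, 0.0]
force: [-0.5, -2.1, 6.5]
gripper_width: 0.318
gripper_force: 39.0
```

Run:
```python
from h import *
s=telemetry.get_state(); print(s["time"],s["ee_pos"],yaw(),s["qpos"].round(3),s["gripper_width"],s["gripper_force"])
cv2.imwrite("pics/w2.png",vision.snapshot("wrist"))
c=vision.calibration("top"); im=cv2.imread("pics/top0.png")
h,sa,v=[x.astype(int) for x in cv2.split(cv2.cvtColor(im,cv2.COLOR_BGR2HSV))]
for n,m in dict(yellow=(h>22)&(h<35)&(sa>150)&(v>120),).items():
  for ce,st,_ in blobs(m,25): print(n,ce,st,ray(c,ce,.07).round(3))
```

```text
3.9 [0.47730701 0.18967017 0.06827361] 0.04527248474332187 [ 1.580e-01  9.700e-02  2.000e+00 -1.000e-03  1.038e+00  1.728e+00] 0.31808933838096104 39.00461196899414
yellow [207.76940639  88.88127854] [191  73  34  33 876] [0.882 0.275 0.07 ]
yellow [321.4  261.68] [318 257  10  11  25] [ 0.359 -0.072  0.07 ]
yellow [325.68 273.16] [318 270  18   7  50] [ 0.326 -0.085  0.07 ]
```

The gripper has the empty at 27 mm opening, so I'll lift it and carry it to the carton.

Request:
{"method": "apply_moves", "body": {
  "plan": [
    {"xyz": [0,0,-0.2],"rotation": [0,0,0]},
    {"xyz": [0,0,-0.45],"rotation": [0,0,0]},
    {"xyz": [0,0,-0.45],"rotation": [0,0,0]},
    {"xyz": [0.09,0.9,-0.45],"rotation": [0,0,0]},
    {"xyz": [0.09,0.9,-0.45],"rotation": [0,0,0]},
    {"xyz": [0.09,0.9,-0.45],"rotation": [0,0,0]},
    {"xyz": [0.09,0.9,-0.45],"rotation": [0,0,0]},
    {"xyz": [0.09,0.9,-0.45],"rotation": [0,0,0]}
  ]
}}

```text
time: 4.95
ee_pos: [0.5011, -0.0833, 0.1995]
tcp_rot: [1.0, -0.002, -0.0, 0.0]
force: [-0.1, 0.7, -2.1]
gripper_width: 0.316
gripper_force: 39.9
```

Request:
{"method": "apply_moves", "body": {
  "plan": [
    {"xyz": [0.085,0.975,0],"rotation": [0,0,0]},
    {"xyz": [0.085,0.975,0],"rotation": [0,0,0]},
    {"xyz": [0.085,0.975,0],"rotation": [0,0,0]},
    {"xyz": [0.085,0.975,0],"rotation": [0,0,0]},
    {"xyz": [0.085,0.975,0],"rotation": [0,0,0]},
    {"xyz": [0.085,0.975,0],"rotation": [0,0,0]},
    {"xyz": [0.085,0.975,0],"rotation": [0,0,0]}
  ]
}}

```text
time: 5.82
ee_pos: [0.5268, -0.3719, 0.199]
tcp_rot: [1.0, 0.0, -0.0, -0.001]
force: [-0.1, 0.3, -1.8]
gripper_width: 0.315
gripper_force: 40.1
```

Run:
```python
from h import *
s=telemetry.get_state(); print(s["time"],s["ee_pos"],yaw(),s["gripper_width"],s["gripper_force"])
cv2.imwrite("pics/w3.png",vision.snapshot("wrist")); c=vision.calibration("wrist")
for p in ((.526,-.375),(.436,-.387),(.481,-.381)): print(proj(c,[*p,.055]).round())
goal([.526,-.375,.067],0)
```

```text
5.825 [ 0.52678138 -0.37193546  0.19901856] 0.02923130963620649 0.3154272826854885 40.11049747467041
[321. 176.]
[332. 260.]
[327. 219.]
xyz [-0.003   0.012   0.4409] rot [-0.0003  0.0002  0.0004]
```

View pics/w3.png

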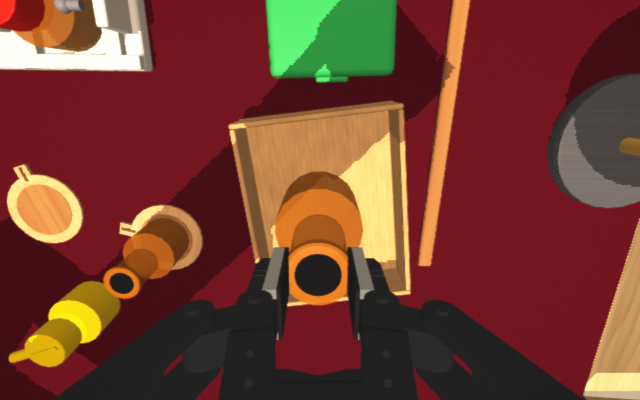

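The empty hangs upright over the carton, whose corners are at (231,125), (403,103) and (410,293). I'll lower it and release.

Request:
{"method": "apply_moves", "body": {
  "plan": [
    {"xyz": [0,0.01,0.2],"rotation": [0,0,0]},
    {"xyz": [0,0.01,0.35],"rotation": [0,0,0]},
    {"xyz": [0,0.01,0.42],"rotation": [0,0,0]},
    {"xyz": [0,0.01,0.445],"rotation": [0,0,0]},
    {"xyz": [0,0.01,0.445],"rotation": [0,0,0]}
  ]
}}

```text
time: 6.5
ee_pos: [0.5286, -0.3764, 0.0686]
tcp_rot: [1.0, 0.001, 0.001, 0.001]
force: [0.7, 0.0, -1.5]
gripper_width: 0.313
gripper_force: 46.2
```

Request:
{"method": "apply_moves", "body": {
  "plan": [
    {"xyz": [0,0,0],"rotation": [0,0,0]},
    {"xyz": [0,0,0],"rotation": [0,0,0]},
    {"xyz": [0,0,0],"rotation": [0,0,0]},
    {"xyz": [0,0,-0.2],"rotation": [0,0,0]},
    {"xyz": [0,0,-0.4],"rotation": [0,0,0]},
    {"xyz": [0,0,-0.45],"rotation": [0,0,0]},
    {"xyz": [0,0,-0.45],"rotation": [0,0,0]}
  ],
  "fingers": 60
}}

```text
time: 7.38
ee_pos: [0.5275, -0.3763, 0.2025]
tcp_rot: [1.0, 0.0, 0.001, 0.001]
force: [-0.2, 0.9, -1.3]
gripper_width: 0.703
gripper_force: 0.0
```

Run:
```python
from h import *
s=telemetry.get_state(); print(s["time"],s["ee_pos"],yaw(),s["gripper_width"],s["gripper_force"])
c=vision.calibration("wrist"); im=vision.snapshot("wrist"); cv2.imwrite("pics/w4.png",im)
for uv in ((231,125),(403,103),(410,293)): print(ray(c,uv,.055).round(3))
from meas import coaster
x,A,n=coaster(im,c,(.437,-.192)); print(x)
im=cv2.imread("pics/w4.png"); cv2.imwrite("pics/t1.png",vision.snapshot("top"))
goal([.4365,-.1925,.064],0)
```

```text
7.375 [ 0.52754211 -0.37629399  0.20246036] 0.019933224076651473 0.7031550884516344 0.0
[ 0.574 -0.297  0.055]
[ 0.594 -0.454  0.055]
[ 0.394 -0.477  0.055]
[ 0.4367082  -0.19328275]
xyz [-0.2978 -0.6073  0.4519] rot [-0.0008  0.0008  0.0001]
```

View pics/w4.png

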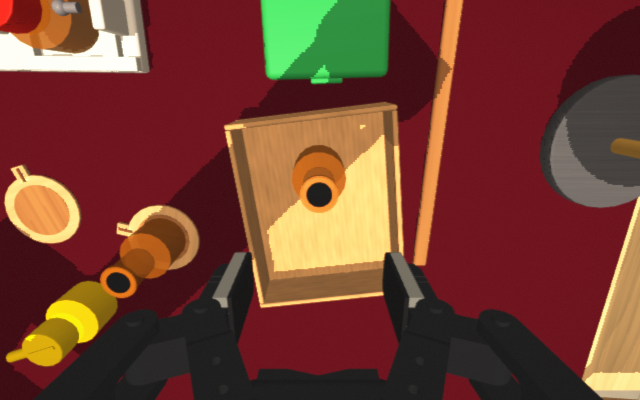

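The empty stands upright in the carton at (319,180). Now the second empty.

Request:
{"method": "apply_moves", "body": {
  "plan": [
    {"xyz": [-0.3,-0.607,0],"rotation": [0,0,0]},
    {"xyz": [-0.3,-0.607,0],"rotation": [0,0,0]},
    {"xyz": [-0.3,-0.607,0],"rotation": [0,0,0]},
    {"xyz": [-0.3,-0.607,0],"rotation": [0,0,0]},
    {"xyz": [-0.3,-0.607,0.15],"rotation": [0,0,0]},
    {"xyz": [-0.3,-0.607,0.3],"rotation": [0,0,0]},
    {"xyz": [-0.3,-0.607,0.445],"rotation": [0,0,0]},
    {"xyz": [-0.3,-0.607,0.445],"rotation": [0,0,0]}
  ]
}}

```text
time: 8.48
ee_pos: [0.4338, -0.1916, 0.0632]
tcp_rot: [1.0, -0.0, -0.004, -0.003]
force: [-0.0, -0.2, -0.0]
gripper_width: 0.7
gripper_force: 0.0
```

Request:
{"method": "apply_moves", "body": {
  "plan": [
    {"xyz": [0,0,0],"rotation": [0,0,0]},
    {"xyz": [0,0,0],"rotation": [0,0,0]},
    {"xyz": [0,0,0],"rotation": [0,0,0]},
    {"xyz": [0,0,0],"rotation": [0,0,0]},
    {"xyz": [0,0,0],"rotation": [0,0,0]},
    {"xyz": [0,0,-0.2],"rotation": [0,0,0]},
    {"xyz": [0,0,-0.45],"rotation": [0,0,0]},
    {"xyz": [0,0,-0.45],"rotation": [0,0,0]}
  ],
  "fingers": 20,
  "force": 40
}}

```text
time: 9.48
ee_pos: [0.4393, -0.1955, 0.2084]
tcp_rot: [1.0, 0.0, 0.004, 0.003]
force: [0.5, 0.5, -2.3]
gripper_width: 0.31
gripper_force: 39.6
```

Request:
{"method": "apply_moves", "body": {
  "plan": [
    {"xyz": [0,0.665,0],"rotation": [0,0,0]},
    {"xyz": [0,0.665,0],"rotation": [0,0,0]},
    {"xyz": [0,0.665,0],"rotation": [0,0,0]},
    {"xyz": [0,0.665,0],"rotation": [0,0,0]},
    {"xyz": [0,0.665,0],"rotation": [0,0,0]},
    {"xyz": [0,0.665,0],"rotation": [0,0,0]}
  ]
}}

```text
time: 10.22
ee_pos: [0.4371, -0.3917, 0.2021]
tcp_rot: [1.0, 0.001, -0.0, -0.001]
force: [-0.1, -0.0, -1.2]
gripper_width: 0.313
gripper_force: 39.9
```

Run:
```python
from h import *
goal([.437,-.391,.067],0)
```

```text
xyz [ 1.000e-04 -1.600e-03  4.502e-01] rot [-0.0004  0.0002  0.0005]
```

Request:
{"method": "apply_moves", "body": {
  "plan": [
    {"xyz": [0,0,0.2],"rotation": [0,0,0]},
    {"xyz": [0,0,0.35],"rotation": [0,0,0]},
    {"xyz": [0,0,0.42],"rotation": [0,0,0]},
    {"xyz": [0,0,0.45],"rotation": [0,0,0]},
    {"xyz": [0,0,0.45],"rotation": [0,0,0]}
  ]
}}

```text
time: 10.85
ee_pos: [0.4391, -0.3921, 0.0715]
tcp_rot: [1.0, 0.001, 0.001, -0.0]
force: [-2.2, 7.3, 16.2]
gripper_width: 0.31
gripper_force: 41.7
```

Request:
{"method": "apply_moves", "body": {
  "plan": [
    {"xyz": [0,0,0],"rotation": [0,0,0]},
    {"xyz": [0,0,0],"rotation": [0,0,0]},
    {"xyz": [0,0,0],"rotation": [0,0,0]},
    {"xyz": [0,0,-0.2],"rotation": [0,0,0]},
    {"xyz": [0,0,-0.4],"rotation": [0,0,0]},
    {"xyz": [0,0,-0.6],"rotation": [0,0,0]},
    {"xyz": [0,0,-0.7],"rotation": [0,0,0]}
  ],
  "fingers": 60
}}

```text
time: 11.72
ee_pos: [0.4379, -0.3942, 0.2821]
tcp_rot: [1.0, 0.0, 0.002, 0.002]
force: [-0.6, -1.3, 0.4]
gripper_width: 0.699
gripper_force: 0.0
```

Request:
{"method": "apply_moves", "body": {
  "plan": [
    {"xyz": [0.44,-1,0],"rotation": [0,0,0]},
    {"xyz": [0.44,-1,0],"rotation": [0,0,0]},
    {"xyz": [0.44,-1,0],"rotation": [0,0,0]},
    {"xyz": [0.44,-1,0],"rotation": [0,0,0]},
    {"xyz": [0.44,-1,0],"rotation": [0,0,0]},
    {"xyz": [0.44,-1,0],"rotation": [0,0,0]},
    {"xyz": [0.44,-1,0],"rotation": [0,0,0]}
  ]
}}

```text
time: 12.6
ee_pos: [0.569, -0.0927, 0.2774]
tcp_rot: [1.0, 0.001, -0.0, 0.0]
force: [0.2, -0.3, -1.0]
gripper_width: 0.699
gripper_force: 0.0
```

Request:
{"method": "apply_moves", "body": {
  "plan": [
    {"xyz": [0,-0.3,0],"rotation": [0,0,0]},
    {"xyz": [0,-0.3,0],"rotation": [0,0,0]},
    {"xyz": [0,-0.3,0],"rotation": [0,0,0]},
    {"xyz": [0,-0.3,0],"rotation": [0,0,0]}
  ]
}}

```text
time: 13.1
ee_pos: [0.5689, -0.005, 0.2776]
tcp_rot: [1.0, -0.001, -0.0, 0.0]
force: [0.5, -0.2, 0.0]
gripper_width: 0.705
gripper_force: 0.0
```

```bash
cat > survey.py <<'E'
from meas import *; import sys
def survey(name,railfit=True):
    s=telemetry.get_state(); c=vision.calibration("wrist"); im=vision.snapshot("wrist"); cv2.imwrite(f"pics/{name}.png",im)
    print(s["time"],s["ee_pos"].round(4),yaw().round(2),s["qpos"].round(2))
    for k in caps(im,c):
        cc=k[0]
        if k[0][0]>.58 and abs(k[0][1])<.25: print("railjar",cc.round(4),nozdir(k[1],cc)); 
    for k in caps(im,c,zb=.004):
        if k[0][0]<.53 and abs(k[0][1])<.26: print("setjar",k[0].round(4),nozdir(k[1],k[0]))
    for i,g in enumerate([(.4745,.1878),(.4283,.0645),(.4723,-.0576),(.4369,-.1919)]):
        x,A,n=coaster(im,c,g); print("coaster",i,x.round(4),n,tabdir(A) if len(A) else "")
E
python3 -c "
from survey import *
survey('w5')"
```

```text
13.1 [ 0.5689 -0.005   0.2776] -0.11 [-0.21  0.    1.69 -0.    1.45  1.36]
railjar [0.6727 0.1878] (np.float64(-12.110686353214582), 238)
railjar [ 0.67   -0.0326] (np.float64(52.592029546918035), 179)
railjar [0.671  0.0771] (np.float64(115.56108323348003), 184)
railjar [ 0.6686 -0.143 ] (np.float64(124.5509546211721), 182)
coaster 0 [0.4741 0.1883] 160 (np.float64(-103.64190379285861), 63)
coaster 1 [0.4284 0.0645] 139 (np.float64(69.46665587205493), 61)
coaster 2 [ 0.4722 -0.0578] 156 (np.float64(17.064705579333054), 61)
coaster 3 [ 0.4364 -0.1923] 152 (np.float64(75.33493765554034), 61)
```

View pics/w5.png

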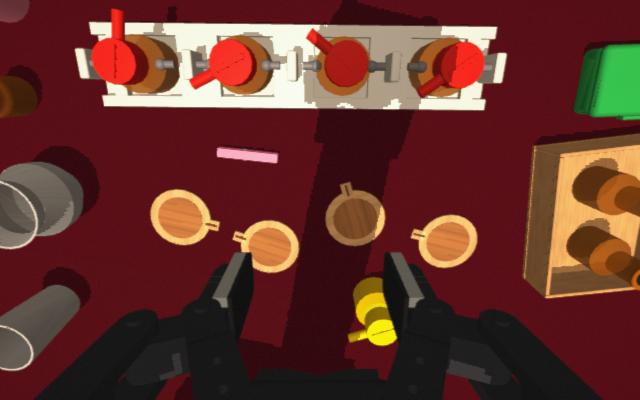

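Both empties now stand in the carton, around (620,195) and (615,255), and all four coasters are free. Next is jar B (seat 1) onto coaster 1.

Request:
{"method": "apply_moves", "body": {
  "plan": [
    {"xyz": [0.34,-0.275,0.2],"rotation": [0,0,-0.43]},
    {"xyz": [0.34,-0.275,0.2],"rotation": [0,0,-0.43]},
    {"xyz": [0.34,-0.275,0.2],"rotation": [0,0,-0.43]},
    {"xyz": [0.34,-0.275,0.2],"rotation": [0,0,-0.43]},
    {"xyz": [0.34,-0.275,0.2],"rotation": [0,0,-0.43]},
    {"xyz": [0.34,-0.275,0.2],"rotation": [0,0,-0.43]},
    {"xyz": [0.34,-0.275,0.2],"rotation": [0,0,-0.43]},
    {"xyz": [0.34,-0.275,0.2],"rotation": [0,0,-0.43]}
  ]
}}

```text
time: 14.15
ee_pos: [0.6712, 0.0774, 0.2175]
tcp_rot: [0.78, 0.625, -0.0, 0.0]
force: [-0.2, 0.1, 0.0]
gripper_width: 0.705
gripper_force: 0.0
```

Request:
{"method": "apply_moves", "body": {
  "plan": [
    {"xyz": [0,0,0],"rotation": [0,0,-0.213]},
    {"xyz": [0,0,0],"rotation": [0,0,-0.213]},
    {"xyz": [0,0,0],"rotation": [0,0,-0.213]},
    {"xyz": [0,0,0],"rotation": [0,0,-0.213]},
    {"xyz": [0,0,0],"rotation": [0,0,-0.213]},
    {"xyz": [0,0,0],"rotation": [0,0,-0.213]}
  ]
}}

```text
time: 14.9
ee_pos: [0.6711, 0.0784, 0.2176]
tcp_rot: [0.533, 0.846, -0.0, -0.0]
force: [-0.7, 0.2, 0.8]
gripper_width: 0.699
gripper_force: 0.0
```

```bash
python3 -c "
from h import *
print(yaw(),telemetry.get_state()['ee_pos'],telemetry.get_state()['qpos'])
goal([.6712,.0772,.070],115.8)"
```

```text
115.60718467653878 [0.67105943 0.07836337 0.21758692] [-5.11505682e-02  2.94354640e-01  1.47584242e+00 -1.05679949e-04
  1.37151925e+00 -4.98059324e-01]
xyz [-0.0037 -0.0012  0.492 ] rot [-0.0001  0.     -0.0011]
```

Request:
{"method": "apply_moves", "body": {
  "plan": [
    {"xyz": [-0.003,-0.001,0.17],"rotation": [0,0,0]},
    {"xyz": [-0.003,-0.001,0.3],"rotation": [0,0,0]},
    {"xyz": [-0.003,-0.001,0.4],"rotation": [0,0,0]},
    {"xyz": [-0.003,-0.001,0.46],"rotation": [0,0,0]},
    {"xyz": [-0.003,-0.001,0.49],"rotation": [0,0,0]},
    {"xyz": [-0.003,-0.001,0.49],"rotation": [0,0,0]}
  ]
}}

```text
time: 15.65
ee_pos: [0.6713, 0.0783, 0.071]
tcp_rot: [0.532, 0.847, 0.0, 0.0]
force: [0.3, 0.8, 1.2]
gripper_width: 0.702
gripper_force: 0.0
```

Request:
{"method": "apply_moves", "body": {
  "plan": [
    {"xyz": [0,0,0],"rotation": [0,0,0]},
    {"xyz": [0,0,0],"rotation": [0,0,0]},
    {"xyz": [0,0,0],"rotation": [0,0,0]},
    {"xyz": [0,0,0],"rotation": [0,0,0]},
    {"xyz": [0,0,0],"rotation": [0,0,0]}
  ],
  "fingers": 30,
  "force": 80
}}

```text
time: 16.27
ee_pos: [0.6722, 0.0782, 0.0731]
tcp_rot: [0.532, 0.847, 0.001, 0.001]
force: [-2.6, -0.4, 5.0]
gripper_width: 0.435
gripper_force: 79.4
```

```bash
python3 -c "
from survey import *
s=telemetry.get_state(); print(s['ee_pos'],yaw(),s['force'])
cv2.imwrite('pics/w6.png',vision.snapshot('wrist'))"
```

```text
[0.67222706 0.07822616 0.07309101] 115.76789385770519 [-2.55310846 -0.39254178  4.96382721]
```

View pics/w6.png

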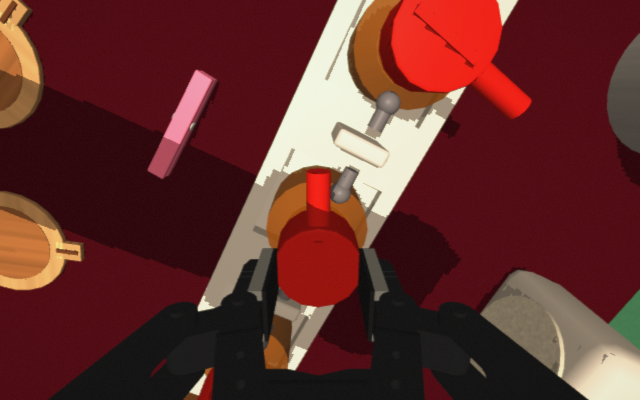

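The cap is gripped at (318,265) with the nozzle straight along tool x. I'll pull up.

Request:
{"method": "apply_moves", "body": {
  "plan": [
    {"xyz": [0,0,-0.05],"rotation": [0,0,0]},
    {"xyz": [0,0,-0.1],"rotation": [0,0,0]},
    {"xyz": [0,0,-0.15],"rotation": [0,0,0]},
    {"xyz": [0,0,-0.25],"rotation": [0,0,0]},
    {"xyz": [0,0,-0.4],"rotation": [0,0,0]},
    {"xyz": [0,0,-0.5],"rotation": [0,0,0]},
    {"xyz": [0,0,-0.5],"rotation": [0,0,0]}
  ]
}}

```text
time: 17.2
ee_pos: [0.6739, 0.0783, 0.2268]
tcp_rot: [0.532, 0.847, 0.003, 0.005]
force: [0.3, 0.4, -2.6]
gripper_width: 0.426
gripper_force: 90.8
```

```bash
cat > held.py <<'E'
from meas import *
def held(name):
    s=telemetry.get_state(); im=vision.snapshot("wrist"); cv2.imwrite(f"pics/{name}.png",im)
    m=masks(im)["red"]; m[:, :230]=0; m[:,410:]=0
    b=max(blobs(m,200),key=lambda b:b[1][4] if b[0][1]>150 else 0)
    yy,xx=np.where(b[2]); print("blob",b[1]); 
    top=yy.min(); 
    for r in (top+6,top+15,top+25,top+35): q=xx[yy==r]; print(r,q.min(),q.max(),q.mean())
    q=xx[yy>yy.max()-30]; print("cap mid col",(q.min()+q.max())/2)
    print(s["time"],s["ee_pos"].round(4),yaw().round(2),s["force"].round(1),s["gripper_width"])
E
python3 -c "
from held import *
held('w7'); goal([.4284,.0645,.2],69.5)"
```

```text
blob [ 278  229   80   78 5093]
235 295 341 318.0
244 284 352 318.0
254 278 357 317.5
264 278 356 317.0
cap mid col 317.5
17.2 [0.6739 0.0783 0.2268] 115.76 [ 0.3  0.4 -2.6] 0.4263997211687613
xyz [ 0.3121 -0.7525  0.074 ] rot [1.60e-03 2.00e-04 2.57e-01]
```

View pics/w7.png

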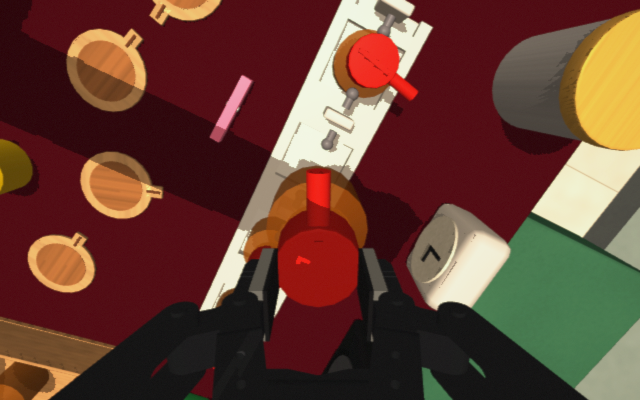

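Request:
{"method": "apply_moves", "body": {
  "plan": [
    {"xyz": [0.312,-0.7525,0.05],"rotation": [0,0,0.257]},
    {"xyz": [0.312,-0.7525,0.05],"rotation": [0,0,0.257]},
    {"xyz": [0.312,-0.7525,0.05],"rotation": [0,0,0.257]},
    {"xyz": [0.312,-0.7525,0.05],"rotation": [0,0,0.257]},
    {"xyz": [0.312,-0.7525,0.05],"rotation": [0,0,0.257]},
    {"xyz": [0.312,-0.7525,0.05],"rotation": [0,0,0.257]},
    {"xyz": [0.312,-0.7525,0.05],"rotation": [0,0,0.257]},
    {"xyz": [0.312,-0.7525,0.05],"rotation": [0,0,0.257]}
  ]
}}

```text
time: 18.25
ee_pos: [0.4275, 0.0645, 0.2055]
tcp_rot: [0.822, 0.57, -0.0, -0.0]
force: [-0.5, 0.7, -2.3]
gripper_width: 0.427
gripper_force: 90.7
```

```bash
cat >> held.py <<'E'
def capoff(dz=.0325):
    """held cap centre in the tool frame (x,y) and nozzle angle"""
    s=telemetry.get_state(); c=vision.calibration("wrist"); im=vision.snapshot("wrist"); r=R.from_quat(s["tcp_rot"])
    h,sa,v=[x.astype(int) for x in cv2.split(cv2.cvtColor(im,cv2.COLOR_BGR2HSV))]
    m=((h<6)|(h>174))&(sa>200)&(v>105); m[:,:220]=0; m[:,420:]=0; m[:120]=0
    b=max(blobs(m,200),key=lambda b:b[1][4]); o=b[2].astype(np.uint8)
    op=cv2.morphologyEx(o,cv2.MORPH_OPEN,cv2.getStructuringElement(cv2.MORPH_ELLIPSE,(51,51)))
    yy,xx=np.where(op); print("cap rows/cols",yy.min(),yy.max(),xx.min(),xx.max())
    z=s["ee_pos"][2]+dz
    f=lambda u,w:r.inv().apply(ray(c,(u,w),z)-s["ee_pos"])[:2]*1e3
    mid=(xx.min()+xx.max())/2; print("front",f(mid,yy.min()).round(1),"back",f(mid,yy.max()).round(1),"mid col",mid,"L/R",f(xx.min(),yy[xx.argmin()]).round(1),f(xx.max(),yy[xx.argmax()]).round(1))
    yy,xx=np.where(o&(1-cv2.dilate(op,np.ones((5,5),np.uint8))))
    if len(xx): p=np.array([f(u,w) for u,w in zip(xx,yy)]); p=p[p[:,0]>24]; print("nozzle tool pt",p.mean(0).round(1),len(p))
    print(s["ee_pos"].round(4),yaw().round(2)); cv2.imwrite("pics/h.png",im)
E
python3 -c "
from held import *
capoff(); goal([.4284,.0645,.059],69.5)"
```

```text
cap rows/cols 218 305 278 357
front [25.4 -0. ] back [-19.   -0.1] mid col 317.5 L/R [  8.  -17.8] [ 8.5 17.7]
nozzle tool pt [36.1  0. ] 1241
[0.4275 0.0645 0.2055] 69.52
xyz [0.0011 0.0032 0.4886] rot [-0.0002  0.      0.0001]
```

Request:
{"method": "apply_moves", "body": {
  "plan": [
    {"xyz": [0.001,0.003,0.17],"rotation": [0,0,0]},
    {"xyz": [0.001,0.003,0.32],"rotation": [0,0,0]},
    {"xyz": [0.001,0.003,0.42],"rotation": [0,0,0]},
    {"xyz": [0.001,0.003,0.47],"rotation": [0,0,0]},
    {"xyz": [0.001,0.003,0.487],"rotation": [0,0,0]},
    {"xyz": [0.001,0.003,0.487],"rotation": [0,0,0]},
    {"xyz": [0.001,0.003,0.487],"rotation": [0,0,0]}
  ]
}}

```text
time: 19.18
ee_pos: [0.4292, 0.0644, 0.0608]
tcp_rot: [0.822, 0.57, 0.001, 0.001]
force: [-0.5, -0.8, -2.5]
gripper_width: 0.431
gripper_force: 90.9
```

```bash
python3 -c "
from h import *
s=telemetry.get_state(); print(s['ee_pos'],s['force'],s['gripper_force'],yaw())"
```

```text
[0.42915292 0.06441012 0.06080193] [-0.53690483 -0.79757601 -2.5416435 ] 90.85910081863403 69.50944377494201
```

Request:
{"method": "apply_moves", "body": {
  "plan": [
    {"xyz": [-0.001,0,0.004],"rotation": [0,0,0]},
    {"xyz": [-0.001,0,0.008],"rotation": [0,0,0]},
    {"xyz": [-0.001,0,0.01],"rotation": [0,0,0]},
    {"xyz": [-0.001,0,0.01],"rotation": [0,0,0]}
  ]
}}

```text
time: 19.68
ee_pos: [0.429, 0.0644, 0.0591]
tcp_rot: [0.822, 0.57, 0.001, 0.0]
force: [-6.3, 2.1, 14.9]
gripper_width: 0.432
gripper_force: 93.3
```

Request:
{"method": "apply_moves", "body": {
  "plan": [
    {"xyz": [0,0,-0.005],"rotation": [0,0,0]},
    {"xyz": [0,0,-0.005],"rotation": [0,0,0]},
    {"xyz": [0,0,-0.005],"rotation": [0,0,0]},
    {"xyz": [0,0,-0.15],"rotation": [0,0,0]},
    {"xyz": [0,0,-0.35],"rotation": [0,0,0]},
    {"xyz": [0,0,-0.55],"rotation": [0,0,0]},
    {"xyz": [0,0,-0.7],"rotation": [0,0,0]},
    {"xyz": [0,0,-0.7],"rotation": [0,0,0]}
  ],
  "fingers": 60
}}

```text
time: 20.68
ee_pos: [0.4301, 0.064, 0.271]
tcp_rot: [0.822, 0.57, 0.003, 0.003]
force: [0.8, -0.0, 0.3]
gripper_width: 0.698
gripper_force: 0.0
```

```bash
python3 -c "
from survey import *
survey('w8'); goal([.6727,.1877,.2],135)"
```

```text
20.675 [0.4301 0.064  0.271 ] 69.5 [-0.11 -0.35  2.01  0.    1.47  0.24]
railjar [ 0.6707 -0.0325] (np.float64(55.187813240139334), 208)
railjar [ 0.6691 -0.1432] (np.float64(126.18718639409356), 139)
setjar [0.4279 0.0651] (np.float64(68.72739127888812), 152)
coaster 0 [0.474  0.1884] 203 (np.float64(-103.8909722041191), 84)
coaster 1 [0.4282 0.0652] 153 (np.float64(69.6432989872767), 82)
coaster 2 [ 0.4721 -0.0574] 160 (np.float64(17.429367949379063), 64)
coaster 3 [ 0.4354 -0.192 ] 85 (np.float64(74.9178214383991), 48)
xyz [0.6703 0.6168 0.2296] rot [ 0.0011  0.0004 -0.3639]
```

View pics/w8.png

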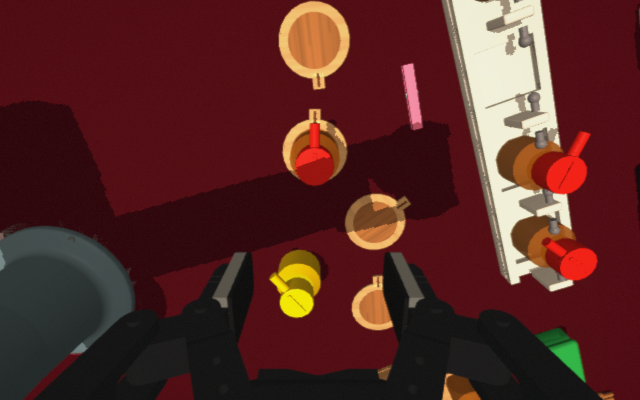

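Jar B stands at (314,160), centred on coaster 1, with its nozzle along the tab (within 0.3 mm and 1°). Next is jar A.

Request:
{"method": "apply_moves", "body": {
  "plan": [
    {"xyz": [0.67,0.617,0.1],"rotation": [0,0,-0.364]},
    {"xyz": [0.67,0.617,0.1],"rotation": [0,0,-0.364]},
    {"xyz": [0.67,0.617,0.1],"rotation": [0,0,-0.364]},
    {"xyz": [0.67,0.617,0.1],"rotation": [0,0,-0.364]},
    {"xyz": [0.67,0.617,0.1],"rotation": [0,0,-0.364]},
    {"xyz": [0.67,0.617,0.1],"rotation": [0,0,-0.364]},
    {"xyz": [0.67,0.617,0.1],"rotation": [0,0,-0.364]},
    {"xyz": [0.67,0.617,0.1],"rotation": [0,0,-0.364]}
  ]
}}

```text
time: 21.72
ee_pos: [0.671, 0.1875, 0.2353]
tcp_rot: [0.384, 0.923, -0.0, -0.001]
force: [0.3, -0.2, 0.5]
gripper_width: 0.703
gripper_force: 0.0
```

```bash
python3 -c "
from survey import *
cv2.imwrite('pics/t2.png',vision.snapshot('top'))
s=telemetry.get_state(); c=vision.calibration('wrist'); im=vision.snapshot('wrist'); cv2.imwrite('pics/w9.png',im)
for k in caps(im,c): print(k[0].round(4),nozdir(k[1],k[0]))
print(yaw(),s['ee_pos']); goal([.6727,.1875,.0705],135)"
```

```text
[0.6422 0.3536] (np.float64(nan), 0)
[0.4268 0.0739] (np.float64(nan), 0)
[0.6706 0.1887] (np.float64(-11.636322945154467), 183)
[nan nan] (np.float64(nan), 0)
134.91780912711542 [0.671097   0.18745654 0.23582163]
xyz [-0.0037  0.0038  0.5524] rot [-0.0002 -0.0001 -0.0005]meas.py:30: RuntimeWarning: Mean of empty slice.
  yy,xx=np.where(o); cc=ray(c,(xx.mean(),yy.mean()),zb+.084)[:2]
  ret = ret.dtype.type(ret / rcount)
meas.py:35: RuntimeWarning: Mean of empty slice.
  A=N-cc; r=np.hypot(*A.T); A=A[(r>.028)&(r<.048)]; return np.degrees(np.arctan2(A[:,1].mean(),A[:,0].mean())),len(A)
```

Request:
{"method": "apply_moves", "body": {
  "plan": [
    {"xyz": [-0.003,0.003,0.2],"rotation": [0,0,0]},
    {"xyz": [-0.003,0.003,0.35],"rotation": [0,0,0]},
    {"xyz": [-0.003,0.003,0.46],"rotation": [0,0,0]},
    {"xyz": [-0.003,0.003,0.52],"rotation": [0,0,0]},
    {"xyz": [-0.003,0.003,0.55],"rotation": [0,0,0]},
    {"xyz": [-0.003,0.003,0.55],"rotation": [0,0,0]}
  ]
}}

```text
time: 22.58
ee_pos: [0.6733, 0.1877, 0.0722]
tcp_rot: [0.383, 0.924, 0.0, 0.0]
force: [0.4, 0.2, 0.7]
gripper_width: 0.697
gripper_force: 0.0
```

Request:
{"method": "apply_moves", "body": {
  "plan": [
    {"xyz": [0,0,0],"rotation": [0,0,0]},
    {"xyz": [0,0,0],"rotation": [0,0,0]},
    {"xyz": [0,0,0],"rotation": [0,0,0]},
    {"xyz": [0,0,0],"rotation": [0,0,0]},
    {"xyz": [0,0,0],"rotation": [0,0,0]}
  ],
  "fingers": 30,
  "force": 80
}}

```text
time: 23.2
ee_pos: [0.6743, 0.1877, 0.0743]
tcp_rot: [0.382, 0.924, 0.001, 0.002]
force: [-2.3, -1.4, 5.9]
gripper_width: 0.43
gripper_force: 79.3
```

```bash
python3 -c "
from survey import *
s=telemetry.get_state(); print(s['ee_pos'],yaw(),s['force'])
cv2.imwrite('pics/w10.png',vision.snapshot('wrist'))"
```

```text
[0.67429249 0.1876637  0.07428132] 135.0226742736988 [-2.33186482 -1.40087003  5.94514003]
```

View pics/w10.png

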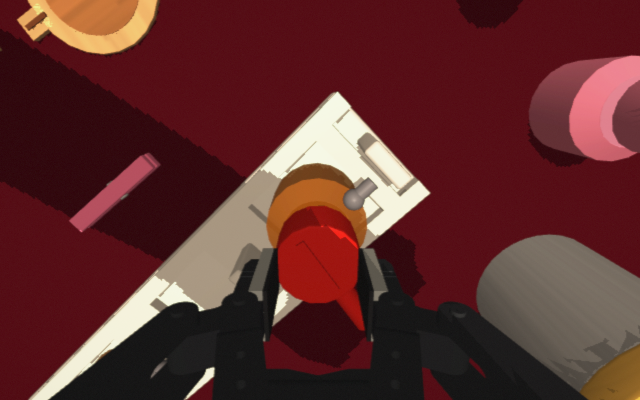

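The cap is gripped, with the nozzle at (350,310) just clear behind the right finger. I'll pull up.

Request:
{"method": "apply_moves", "body": {
  "plan": [
    {"xyz": [0,0,-0.05],"rotation": [0,0,0]},
    {"xyz": [0,0,-0.1],"rotation": [0,0,0]},
    {"xyz": [0,0,-0.15],"rotation": [0,0,0]},
    {"xyz": [0,0,-0.25],"rotation": [0,0,0]},
    {"xyz": [0,0,-0.4],"rotation": [0,0,0]},
    {"xyz": [0,0,-0.5],"rotation": [0,0,0]},
    {"xyz": [0,0,-0.5],"rotation": [0,0,0]}
  ]
}}

```text
time: 24.12
ee_pos: [0.6752, 0.1881, 0.2272]
tcp_rot: [0.382, 0.924, 0.002, 0.004]
force: [0.4, -0.6, -2.1]
gripper_width: 0.423
gripper_force: 86.8
```

```bash
python3 -c "
from held import *
goal([.4741,.1884,.2],43); cv2.imwrite('pics/w11.png',vision.snapshot('wrist'))"
```

```text
xyz [ 0.4756 -0.4736  0.0845] rot [ 3.200e-03 -4.000e-04  5.113e-01]
```

Request:
{"method": "apply_moves", "body": {
  "plan": [
    {"xyz": [0.4756,-0.4736,0.05],"rotation": [0,0,0.45]},
    {"xyz": [0.4756,-0.4736,0.05],"rotation": [0,0,0.45]},
    {"xyz": [0.4756,-0.4736,0.05],"rotation": [0,0,0.45]},
    {"xyz": [0.4756,-0.4736,0.05],"rotation": [0,0,0.45]},
    {"xyz": [0.4756,-0.4736,0.05],"rotation": [0,0,0.45]},
    {"xyz": [0.4756,-0.4736,0.05],"rotation": [0,0,0.45]},
    {"xyz": [0.4756,-0.4736,0.05],"rotation": [0,0,0.45]},
    {"xyz": [0.4756,-0.4736,0.05],"rotation": [0,0,0.45]}
  ]
}}

```text
time: 25.18
ee_pos: [0.4702, 0.1878, 0.2045]
tcp_rot: [0.892, 0.452, -0.002, -0.001]
force: [0.6, 0.5, -2.8]
gripper_width: 0.424
gripper_force: 86.6
```

Request:
{"method": "apply_moves", "body": {
  "plan": [
    {"xyz": [0,0,0],"rotation": [0,0,0.061]},
    {"xyz": [0,0,0],"rotation": [0,0,0.061]},
    {"xyz": [0,0,0],"rotation": [0,0,0.061]},
    {"xyz": [0,0,0],"rotation": [0,0,0.061]}
  ]
}}

```text
time: 25.68
ee_pos: [0.4713, 0.188, 0.2062]
tcp_rot: [0.93, 0.368, -0.0, -0.0]
force: [-0.6, -0.0, -2.0]
gripper_width: 0.424
gripper_force: 86.6
```

```bash
python3 -c "
from held import *
capoff(); goal([.4741,.1884,.0585],43)"
```

```text
cap rows/cols 207 302 279 356
front [30.5  0.2] back [-17.3   0.2] mid col 317.5 L/R [ 10.5 -17. ] [11.  17.4]
nozzle tool pt [27.1 -1.8] 34
[0.4713 0.188  0.2062] 43.11
xyz [0.0075 0.0054 0.4928] rot [-0.0001  0.0001  0.0006]
```

View pics/h.png

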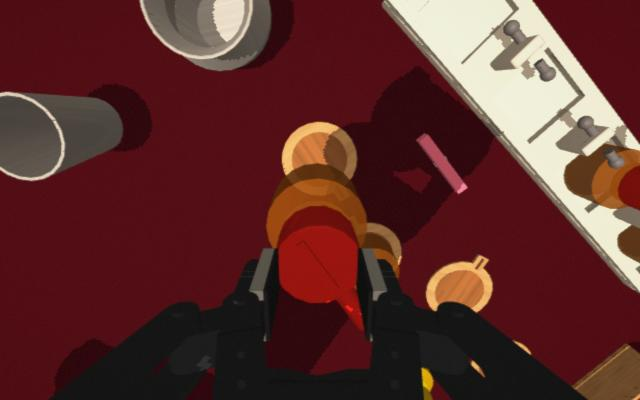

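Request:
{"method": "apply_moves", "body": {
  "plan": [
    {"xyz": [0.004,0.005,0.17],"rotation": [0,0,0]},
    {"xyz": [0.004,0.005,0.32],"rotation": [0,0,0]},
    {"xyz": [0.004,0.005,0.42],"rotation": [0,0,0]},
    {"xyz": [0.004,0.005,0.465],"rotation": [0,0,0]},
    {"xyz": [0.004,0.005,0.48],"rotation": [0,0,0]},
    {"xyz": [0.004,0.005,0.488],"rotation": [0,0,0]},
    {"xyz": [0.004,0.005,0.494],"rotation": [0,0,0]},
    {"xyz": [0.004,0.005,0.494],"rotation": [0,0,0]}
  ]
}}

```text
time: 26.72
ee_pos: [0.475, 0.1883, 0.0604]
tcp_rot: [0.93, 0.367, 0.002, 0.0]
force: [-2.2, 2.1, 5.8]
gripper_width: 0.425
gripper_force: 88.0
```

```bash
python3 -c "
from h import *
s=telemetry.get_state(); print(s['ee_pos'],s['force'],s['gripper_force'],yaw())"
```

```text
[0.47499341 0.18830228 0.06039483] [-2.15647753  2.10682131  5.80754901] 87.959965467453 43.04646213656196
```

Request:
{"method": "apply_moves", "body": {
  "plan": [
    {"xyz": [0,0,-0.003],"rotation": [0,0,0]},
    {"xyz": [0,0,-0.003],"rotation": [0,0,0]},
    {"xyz": [0,0,-0.003],"rotation": [0,0,0]},
    {"xyz": [0,0,-0.15],"rotation": [0,0,0]},
    {"xyz": [0,0,-0.35],"rotation": [0,0,0]},
    {"xyz": [0,0,-0.55],"rotation": [0,0,0]},
    {"xyz": [0,0,-0.7],"rotation": [0,0,0]},
    {"xyz": [0,0,-0.7],"rotation": [0,0,0]}
  ],
  "fingers": 60
}}

```text
time: 27.72
ee_pos: [0.4758, 0.1881, 0.2733]
tcp_rot: [0.93, 0.367, 0.004, 0.001]
force: [0.0, 0.6, -0.9]
gripper_width: 0.706
gripper_force: 0.0
```

```bash
python3 -c "
from survey import *
survey('w12'); goal([.67,-.0327,.25],52.7)"
```

```text
27.725 [0.4758 0.1881 0.2733] 43.04 [ 0.15 -0.14  1.84 -0.    1.44  0.97]
railjar [ 0.6705 -0.0329] (np.float64(55.33780417169448), 204)
setjar [0.4746 0.1894] (np.float64(-102.25098899410506), 110)
setjar [0.4267 0.0615] (np.float64(68.23606361815979), 111)
coaster 0 [0.474  0.1888] 155 (np.float64(-100.2365199294398), 41)
coaster 1 [0.4284 0.0648] 122 (np.float64(69.76226361975117), 58)
coaster 2 [ 0.4724 -0.057 ] 110 (np.float64(16.98747273107968), 61)
coaster 3 [ 0.4369 -0.1919] 0 (np.float64(75.89652068408091), 45)
xyz [-0.0253  0.9824  0.0691] rot [ 0.0008 -0.0009 -0.0537]meas.py:30: RuntimeWarning: Mean of empty slice.
  yy,xx=np.where(o); cc=ray(c,(xx.mean(),yy.mean()),zb+.084)[:2]
  ret = ret.dtype.type(ret / rcount)
```

Jar A stands on coaster 0, about 1 mm and 2° off. Next is jar C.

Request:
{"method": "apply_moves", "body": {
  "plan": [
    {"xyz": [-0.025,0.9824,0.15],"rotation": [0,0,-0.053]},
    {"xyz": [-0.025,0.9824,0.15],"rotation": [0,0,-0.053]},
    {"xyz": [-0.025,0.9824,0.15],"rotation": [0,0,-0.053]},
    {"xyz": [-0.025,0.9824,0.15],"rotation": [0,0,-0.053]},
    {"xyz": [-0.025,0.9824,0.15],"rotation": [0,0,-0.053]},
    {"xyz": [-0.025,0.9824,0.15],"rotation": [0,0,-0.053]},
    {"xyz": [-0.025,0.9824,0.15],"rotation": [0,0,-0.053]}
  ]
}}

```text
time: 28.65
ee_pos: [0.6681, -0.0323, 0.2213]
tcp_rot: [0.897, 0.443, -0.001, -0.001]
force: [0.2, -1.3, -0.5]
gripper_width: 0.702
gripper_force: 0.0
```

```bash
python3 -W ignore -c "
from survey import *
c=vision.calibration('wrist'); im=vision.snapshot('wrist'); cv2.imwrite('pics/w13.png',im)
for k in caps(im,c): print(k[0].round(4),nozdir(k[1],k[0]))
print(yaw(),telemetry.get_state()['ee_pos']); goal([.670,-.0327,.0705],52.7)"
```

```text
[nan nan] (np.float64(nan), 0)
[ 0.6699 -0.0325] (np.float64(52.68327964449124), 235)
[nan nan] (np.float64(nan), 0)
[nan nan] (np.float64(nan), 0)
52.623551741289795 [ 0.66817074 -0.03183806  0.22216787]
xyz [0.0018 0.0077 0.5055] rot [-0.0007  0.0002 -0.0004]
```

Request:
{"method": "apply_moves", "body": {
  "plan": [
    {"xyz": [0.001,0.005,0.17],"rotation": [0,0,0]},
    {"xyz": [0.001,0.005,0.3],"rotation": [0,0,0]},
    {"xyz": [0.001,0.005,0.42],"rotation": [0,0,0]},
    {"xyz": [0.001,0.005,0.48],"rotation": [0,0,0]},
    {"xyz": [0.001,0.005,0.505],"rotation": [0,0,0]},
    {"xyz": [0.001,0.005,0.505],"rotation": [0,0,0]}
  ]
}}

```text
time: 29.45
ee_pos: [0.671, -0.0332, 0.0728]
tcp_rot: [0.896, 0.443, 0.001, 0.0]
force: [-0.0, 0.3, 0.0]
gripper_width: 0.71
gripper_force: 0.0
```

Request:
{"method": "apply_moves", "body": {
  "plan": [
    {"xyz": [0,0,0],"rotation": [0,0,0]},
    {"xyz": [0,0,0],"rotation": [0,0,0]},
    {"xyz": [0,0,0],"rotation": [0,0,0]},
    {"xyz": [0,0,0],"rotation": [0,0,0]},
    {"xyz": [0,0,0],"rotation": [0,0,0]}
  ],
  "fingers": 30,
  "force": 80
}}

```text
time: 30.08
ee_pos: [0.6718, -0.0334, 0.0746]
tcp_rot: [0.897, 0.443, 0.001, 0.001]
force: [-1.8, 1.7, 6.1]
gripper_width: 0.432
gripper_force: 79.5
```

Request:
{"method": "apply_moves", "body": {
  "plan": [
    {"xyz": [0,0,-0.05],"rotation": [0,0,0]},
    {"xyz": [0,0,-0.1],"rotation": [0,0,0]},
    {"xyz": [0,0,-0.15],"rotation": [0,0,0]},
    {"xyz": [0,0,-0.25],"rotation": [0,0,0]},
    {"xyz": [0,0,-0.4],"rotation": [0,0,0]},
    {"xyz": [0,0,-0.5],"rotation": [0,0,0]},
    {"xyz": [0,0,-0.5],"rotation": [0,0,0]}
  ]
}}

```text
time: 30.95
ee_pos: [0.673, -0.034, 0.2276]
tcp_rot: [0.897, 0.443, 0.004, 0.003]
force: [0.4, -1.0, -1.7]
gripper_width: 0.421
gripper_force: 87.8
```

```bash
python3 -c "
from held import *
capoff(); goal([.4722,-.0576,.2],17.1)"
```

```text
cap rows/cols 218 305 279 356
front [25.4  0.1] back [-18.9   0.1] mid col 317.5 L/R [  9.1 -17.2] [ 8.9 17.5]
nozzle tool pt [36.5  0.2] 1172
[ 0.673  -0.034   0.2276] 52.58
xyz [-0.4672 -0.4795  0.0783] rot [ 0.001  -0.0009  0.1971]
```

Request:
{"method": "apply_moves", "body": {
  "plan": [
    {"xyz": [-0.467,-0.479,0.05],"rotation": [0,0,0.197]},
    {"xyz": [-0.467,-0.479,0.05],"rotation": [0,0,0.197]},
    {"xyz": [-0.467,-0.479,0.05],"rotation": [0,0,0.197]},
    {"xyz": [-0.467,-0.479,0.05],"rotation": [0,0,0.197]},
    {"xyz": [-0.467,-0.479,0.05],"rotation": [0,0,0.197]},
    {"xyz": [-0.467,-0.479,0.05],"rotation": [0,0,0.197]},
    {"xyz": [-0.467,-0.479,0.05],"rotation": [0,0,0.197]}
  ]
}}

```text
time: 31.88
ee_pos: [0.472, -0.0573, 0.2068]
tcp_rot: [0.989, 0.149, -0.0, -0.0]
force: [-0.1, 0.4, -2.9]
gripper_width: 0.42
gripper_force: 87.7
```

```bash
python3 -c "
from held import *
print(yaw(),telemetry.get_state()['ee_pos']); goal([.4722,-.0576,.0606],17.1)"
```

```text
17.17573341988353 [ 0.47200521 -0.05734353  0.20679763]
xyz [0.0005 0.0011 0.4873] rot [-0.0001  0.0001  0.0004]
```

Request:
{"method": "apply_moves", "body": {
  "plan": [
    {"xyz": [0,0.001,0.17],"rotation": [0,0,0]},
    {"xyz": [0,0.001,0.32],"rotation": [0,0,0]},
    {"xyz": [0,0.001,0.42],"rotation": [0,0,0]},
    {"xyz": [0,0.001,0.465],"rotation": [0,0,0]},
    {"xyz": [0,0.001,0.48],"rotation": [0,0,0]},
    {"xyz": [0,0.001,0.489],"rotation": [0,0,0]},
    {"xyz": [0,0.001,0.495],"rotation": [0,0,0]},
    {"xyz": [0,0.001,0.495],"rotation": [0,0,0]}
  ]
}}

```text
time: 32.88
ee_pos: [0.4732, -0.0579, 0.0607]
tcp_rot: [0.989, 0.149, 0.002, 0.001]
force: [-1.2, 1.6, 5.1]
gripper_width: 0.425
gripper_force: 89.1
```

```bash
python3 -c "
from h import *
s=telemetry.get_state(); print(s['ee_pos'],s['force'],s['gripper_force'],yaw())"
```

```text
[ 0.47315932 -0.05792255  0.06071315] [-1.2215145   1.62835987  5.13901846] 89.13678288459778 17.117366512142794
```

Contact is made, so I'll release and look.

Request:
{"method": "apply_moves", "body": {
  "plan": [
    {"xyz": [0,0,-0.003],"rotation": [0,0,0]},
    {"xyz": [0,0,-0.003],"rotation": [0,0,0]},
    {"xyz": [0,0,-0.003],"rotation": [0,0,0]},
    {"xyz": [0,0,-0.15],"rotation": [0,0,0]},
    {"xyz": [0,0,-0.35],"rotation": [0,0,0]},
    {"xyz": [0,0,-0.55],"rotation": [0,0,0]},
    {"xyz": [0,0,-0.7],"rotation": [0,0,0]},
    {"xyz": [0,0,-0.7],"rotation": [0,0,0]}
  ],
  "fingers": 60
}}

```text
time: 33.88
ee_pos: [0.4735, -0.0585, 0.2731]
tcp_rot: [0.989, 0.149, 0.004, 0.002]
force: [-0.3, -0.1, -0.9]
gripper_width: 0.706
gripper_force: 0.0
```

```bash
python3 -W ignore -c "
from survey import *
survey('w14'); goal([.6686,-.1428,.22],124.8)"
```

```text
33.875 [ 0.4735 -0.0585  0.2731] 17.12 [-0.36 -0.23  1.91 -0.    1.45  0.91]
railjar [ 0.6554 -0.1444] (np.float64(106.56754378040046), 221)
setjar [0.475  0.1905] (np.float64(-99.50232644579592), 213)
setjar [ 0.4736 -0.056 ] (np.float64(16.531909955523787), 152)
setjar [0.4291 0.0646] (np.float64(70.2485272571344), 196)
coaster 0 [0.4742 0.1877] 149 (np.float64(-104.341025479065), 83)
coaster 1 [0.4284 0.0644] 144 (np.float64(69.4325541632609), 78)
coaster 2 [ 0.4723 -0.0574] 149 (np.float64(16.9867782696504), 84)
coaster 3 [ 0.4362 -0.1923] 163 (np.float64(75.40234929887602), 66)
xyz [0.542  0.4626 0.1698] rot [ 0.0014  0.     -0.5982]
```

Request:
{"method": "apply_moves", "body": {
  "plan": [
    {"xyz": [0.542,0.462,0.1],"rotation": [0,0,-0.44]},
    {"xyz": [0.542,0.462,0.1],"rotation": [0,0,-0.44]},
    {"xyz": [0.542,0.462,0.1],"rotation": [0,0,-0.44]},
    {"xyz": [0.542,0.462,0.1],"rotation": [0,0,-0.44]},
    {"xyz": [0.542,0.462,0.1],"rotation": [0,0,-0.44]},
    {"xyz": [0.542,0.462,0.1],"rotation": [0,0,-0.44]},
    {"xyz": [0.542,0.462,0.1],"rotation": [0,0,-0.44]},
    {"xyz": [0.542,0.462,0.1],"rotation": [0,0,-0.44]}
  ]
}}

```text
time: 34.92
ee_pos: [0.6664, -0.1419, 0.2353]
tcp_rot: [0.666, 0.746, -0.001, -0.002]
force: [-0.7, -0.1, -0.1]
gripper_width: 0.7
gripper_force: 0.0
```

Request:
{"method": "apply_moves", "body": {
  "plan": [
    {"xyz": [0,0,0],"rotation": [0,0,-0.158]},
    {"xyz": [0,0,0],"rotation": [0,0,-0.158]},
    {"xyz": [0,0,0],"rotation": [0,0,-0.158]},
    {"xyz": [0,0,0],"rotation": [0,0,-0.158]},
    {"xyz": [0,0,0],"rotation": [0,0,-0.158]}
  ]
}}

```text
time: 35.55
ee_pos: [0.667, -0.1421, 0.2369]
tcp_rot: [0.464, 0.886, -0.0, -0.001]
force: [-0.8, -0.4, -0.8]
gripper_width: 0.704
gripper_force: 0.0
```

```bash
python3 -W ignore -c "
from survey import *
c=vision.calibration('wrist'); im=vision.snapshot('wrist'); cv2.imwrite('pics/w15.png',im)
for k in caps(im,c): print(k[0].round(4),nozdir(k[1],k[0]))
print(yaw(),telemetry.get_state()['ee_pos']); goal([.6686,-.1428,.0705],124.8)"
```

```text
[ 0.668  -0.1424] (np.float64(nan), 0)
124.68368533557842 [ 0.66717195 -0.14208974  0.23734891]
xyz [-0.0054  0.003   0.5562] rot [-0.0003 -0.0004 -0.0006]
```

Request:
{"method": "apply_moves", "body": {
  "plan": [
    {"xyz": [-0.004,0.002,0.2],"rotation": [0,0,0]},
    {"xyz": [-0.004,0.002,0.35],"rotation": [0,0,0]},
    {"xyz": [-0.004,0.002,0.46],"rotation": [0,0,0]},
    {"xyz": [-0.004,0.002,0.53],"rotation": [0,0,0]},
    {"xyz": [-0.004,0.002,0.556],"rotation": [0,0,0]},
    {"xyz": [-0.004,0.002,0.556],"rotation": [0,0,0]}
  ]
}}

```text
time: 36.35
ee_pos: [0.6692, -0.1431, 0.0722]
tcp_rot: [0.464, 0.886, 0.0, 0.0]
force: [0.6, 0.2, -0.2]
gripper_width: 0.701
gripper_force: 0.0
```

Request:
{"method": "apply_moves", "body": {
  "plan": [
    {"xyz": [0,0,0],"rotation": [0,0,0]},
    {"xyz": [0,0,0],"rotation": [0,0,0]},
    {"xyz": [0,0,0],"rotation": [0,0,0]},
    {"xyz": [0,0,0],"rotation": [0,0,0]},
    {"xyz": [0,0,0],"rotation": [0,0,0]}
  ],
  "fingers": 30,
  "force": 80
}}

```text
time: 36.98
ee_pos: [0.6701, -0.1435, 0.0743]
tcp_rot: [0.464, 0.886, 0.0, 0.002]
force: [-2.4, -0.8, 5.8]
gripper_width: 0.434
gripper_force: 79.3
```

Request:
{"method": "apply_moves", "body": {
  "plan": [
    {"xyz": [0,0,-0.05],"rotation": [0,0,0]},
    {"xyz": [0,0,-0.1],"rotation": [0,0,0]},
    {"xyz": [0,0,-0.15],"rotation": [0,0,0]},
    {"xyz": [0,0,-0.25],"rotation": [0,0,0]},
    {"xyz": [0,0,-0.4],"rotation": [0,0,0]},
    {"xyz": [0,0,-0.5],"rotation": [0,0,0]},
    {"xyz": [0,0,-0.5],"rotation": [0,0,0]}
  ]
}}

```text
time: 37.85
ee_pos: [0.671, -0.1437, 0.2272]
tcp_rot: [0.464, 0.886, 0.0, 0.005]
force: [0.6, 0.1, -3.7]
gripper_width: 0.423
gripper_force: 85.5
```

```bash
python3 -c "
from held import *
capoff(); goal([.4366,-.1922,.2],75.5)"
```

```text
cap rows/cols 217 301 279 356
front [26.1 -0.5] back [-16.7  -0.5] mid col 317.5 L/R [ 11.3 -17.7] [11.2 16.7]
nozzle tool pt [37.3 -0.7] 1339
[ 0.671  -0.1437  0.2272] 124.77
xyz [ 0.3087 -0.7312  0.0767] rot [0.0011 0.0006 0.2737]
```

Request:
{"method": "apply_moves", "body": {
  "plan": [
    {"xyz": [0.308,-0.731,0.05],"rotation": [0,0,0.2737]},
    {"xyz": [0.308,-0.731,0.05],"rotation": [0,0,0.2737]},
    {"xyz": [0.308,-0.731,0.05],"rotation": [0,0,0.2737]},
    {"xyz": [0.308,-0.731,0.05],"rotation": [0,0,0.2737]},
    {"xyz": [0.308,-0.731,0.05],"rotation": [0,0,0.2737]},
    {"xyz": [0.308,-0.731,0.05],"rotation": [0,0,0.2737]},
    {"xyz": [0.308,-0.731,0.05],"rotation": [0,0,0.2737]},
    {"xyz": [0.308,-0.731,0.05],"rotation": [0,0,0.2737]}
  ]
}}

```text
time: 38.9
ee_pos: [0.4361, -0.1918, 0.2062]
tcp_rot: [0.79, 0.613, -0.0, -0.0]
force: [-0.1, 1.2, -3.4]
gripper_width: 0.429
gripper_force: 85.3
```

```bash
python3 -c "
from held import *
print(yaw(),telemetry.get_state()['ee_pos']); goal([.4366,-.1922,.0603],75.5)"
```

```text
75.5895486731344 [ 0.43614723 -0.19177669  0.20623506]
xyz [-0.0011  0.0022  0.4864] rot [-0.0002 -0.0001  0.0005]
```

Request:
{"method": "apply_moves", "body": {
  "plan": [
    {"xyz": [-0.006,0.002,0.17],"rotation": [0,0,0]},
    {"xyz": [-0.006,0.002,0.32],"rotation": [0,0,0]},
    {"xyz": [-0.006,0.002,0.42],"rotation": [0,0,0]},
    {"xyz": [-0.006,0.002,0.465],"rotation": [0,0,0]},
    {"xyz": [-0.006,0.002,0.48],"rotation": [0,0,0]},
    {"xyz": [-0.006,0.002,0.488],"rotation": [0,0,0]},
    {"xyz": [-0.006,0.002,0.494],"rotation": [0,0,0]},
    {"xyz": [-0.006,0.002,0.494],"rotation": [0,0,0]}
  ]
}}

```text
time: 39.9
ee_pos: [0.437, -0.1948, 0.0604]
tcp_rot: [0.791, 0.612, 0.0, 0.001]
force: [-2.7, 0.7, 5.5]
gripper_width: 0.423
gripper_force: 86.8
```

Request:
{"method": "apply_moves", "body": {
  "plan": [
    {"xyz": [0,0,0.001],"rotation": [0,0,0]},
    {"xyz": [0,0,0.001],"rotation": [0,0,0]}
  ]
}}

```text
time: 40.15
ee_pos: [0.437, -0.1948, 0.0604]
tcp_rot: [0.791, 0.612, 0.0, 0.001]
force: [-4.2, 3.3, 7.6]
gripper_width: 0.424
gripper_force: 87.4
```

Request:
{"method": "apply_moves", "body": {
  "plan": [
    {"xyz": [0,0,-0.003],"rotation": [0,0,0]},
    {"xyz": [0,0,-0.003],"rotation": [0,0,0]},
    {"xyz": [0,0,-0.003],"rotation": [0,0,0]},
    {"xyz": [0,0,-0.15],"rotation": [0,0,0]},
    {"xyz": [0,0,-0.35],"rotation": [0,0,0]},
    {"xyz": [0,0,-0.55],"rotation": [0,0,0]},
    {"xyz": [0,0,-0.7],"rotation": [0,0,0]},
    {"xyz": [0,0,-0.7],"rotation": [0,0,0]}
  ],
  "fingers": 60
}}

```text
time: 41.15
ee_pos: [0.4379, -0.1953, 0.2729]
tcp_rot: [0.791, 0.612, 0.001, 0.004]
force: [0.6, 0.2, -1.2]
gripper_width: 0.702
gripper_force: 0.0
```

```bash
python3 -W ignore -c "
from survey import *
survey('w16'); goal([.54,0,.28],0)"
```

```text
41.15 [ 0.4379 -0.1953  0.2729] 75.5 [-0.66 -0.23  1.91  0.    1.45 -0.4 ]
setjar [ 0.472  -0.0586] (np.float64(13.110657350211675), 20)
setjar [ 0.4372 -0.1918] (np.float64(76.35909508324677), 145)Traceback (most recent call last):
  File "<string>", line 3, in <module>
    survey('w16'); goal([.54,0,.28],0)
    ~~~~~~^^^^^^^
  File "survey.py", line 11, in survey
    x,A,n=coaster(im,c,g); print("coaster",i,x.round(4),n,tabdir(A) if len(A) else "")
          ~~~~~~~^^^^^^^^
  File "meas.py", line 16, in coaster
    A=cast(c,np.c_[xx,yy][sel],.004)-x; r=np.hypot(*A.T); A=A[(r>.0455)&(r<.053)]
      ~~~~~~~~~~~~~~~~~~~~~~~~~~~~~~^~
ValueError: operands could not be broadcast together with shapes (0,) (2,)
```

Request:
{"method": "apply_moves", "body": {
  "plan": [
    {"xyz": [0.715,0.166,-0.02],"rotation": [0,0,0.42]},
    {"xyz": [0.715,0.166,-0.02],"rotation": [0,0,0.42]},
    {"xyz": [0.715,0.166,-0.02],"rotation": [0,0,0.42]},
    {"xyz": [0.715,0.166,-0.02],"rotation": [0,0,0.42]},
    {"xyz": [0.715,0.166,-0.02],"rotation": [0,0,0.42]},
    {"xyz": [0.715,0.166,-0.02],"rotation": [0,0,0.42]},
    {"xyz": [0.715,0.166,-0.02],"rotation": [0,0,0.42]},
    {"xyz": [0.715,0.166,-0.02],"rotation": [0,0,0.42]}
  ]
}}

```text
time: 42.2
ee_pos: [0.5369, 0.0016, 0.2714]
tcp_rot: [1.0, -0.003, -0.002, -0.0]
force: [0.6, -0.3, -0.2]
gripper_width: 0.702
gripper_force: 0.0
```

```bash
python3 -W ignore -c "
from survey import *
survey('w17'); cv2.imwrite('pics/t3.png',vision.snapshot('top'))"
```

```text
42.2 [0.5369 0.0016 0.2714] -0.39 [-0.21 -0.07  1.77 -0.    1.44  1.37]
setjar [ 0.472  -0.0566] (np.float64(16.03581351609621), 106)
setjar [0.4743 0.1904] (np.float64(-101.55214925148064), 142)
setjar [ 0.4364 -0.1941] (np.float64(75.15552758038989), 127)
setjar [0.4272 0.0624] (np.float64(68.96067354797141), 146)
coaster 0 [0.4742 0.188 ] 108 (np.float64(-103.89615097289094), 65)
coaster 1 [0.4286 0.0646] 123 (np.float64(69.83631550209456), 66)
coaster 2 [ 0.4722 -0.0577] 130 (np.float64(16.73804384825445), 65)
coaster 3 [ 0.4364 -0.192 ] 120 (np.float64(75.3770682421484), 62)
```

View pics/w17.png

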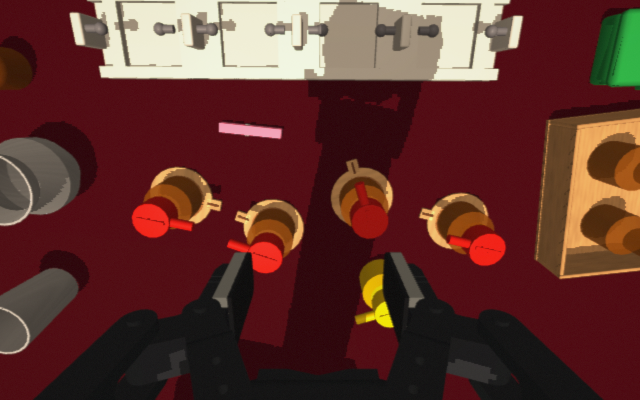

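All four jars stand centred on their coasters with nozzles along the tabs, within about 2 mm and 2°. The rail is empty and both empties are in the carton. I'll hand in.

```bash
python3 -c "
from station import ctrl
print(ctrl.finish_job())"
```

```text
the job is handed in; nothing more can be done
None
```

I handed the job in at about 42 s: both empties stand in the carton, and all four dispensers stand on their own coasters, within about 2–3 mm of centre and 2° of the tab in the last camera check.

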